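Free a tight sample block from a dry-block heater

ROBOT

A 7-joint arm with a two-finger parallel gripper is mounted at the origin on the work surface. World frame = base frame: x ahead of the robot, y to its left, z up, the work surface at z = 0. Lengths are in m, angles in rad, forces in N, time in s.
With the tool pointing down it reaches from about 0.425 to 0.925 m from the base axis. Payload 6.8 kg.
Tool frame: the origin (TCP) lies at the centre of the arm's flange, where the gripper is bolted on; the fingertips stand 173 mm ahead of it and the grasp point (between the pads) lies 155 mm ahead of it (r.hold_point_z is the distance from the TCP to the grasp point, in m); z points along the fingers, x is the direction in which the jaws open and shut, and the axes are right-handed (so a half turn about z gives the same grasp; the last joint's range is limited). The gripper opens to 85 mm and grips with 20 to 120 N. Pads are 22 mm wide; open, the fingers measure 114 mm over their backs; the gripper's body (76 mm by 85 mm) begins 54 mm behind the grasp point. The pads swing forward as they close: fully open they stand 13 mm farther back than shut.
Start: joints at [-0.108, 0.477, 0.022, 1.555, -0.011, 1.109, -0.083], TCP at [0.675, 0, 0.405] pointing down, gripper open.
Joint ranges: [-2.96, 2.96], [-0.34, 2.1], [-1.41, 1.46], [0.24, 2.44], [-1.37, 4.51], [0.17, 1.92], [-2.96, 2.96]. Speed limits (rad/s): [2.39, 2.39, 3.14, 3.14, 3.14, 3.14, 3.14].

INTERFACE

Orientations are given as a rotation vector (axis times angle).
In Python, from bench import r gives the robot as it stands.
- The arm moves only by the tool apply_moves, never from a script. Its arguments are lists of equal length, an entry for each row: "dp": the shift along the tool's x, y, z scaled (see below), a list of three; "twist": the turn, a rotation vector about the tool's x, y, z scaled (see below), a list of three; "jaw": the closure in counts, from 0 (fully open) to 255 (shut). In form: {"dp": [[x, y, z], ...], "twist": [[rx, ry, rz], ...], "jaw": [jaw, ...]}. A call has 1 to 20 rows; each row shifts and turns the pose as measured when the row begins, along the tool's axes as they then stand; what a row does not reach is not made up. The controller multiplies each number of a shift by 12 cm and each number of a turn by 120 degrees. A row lasts 1/10 s, in which the tool goes at most 50 mm and 8.59 degrees, less where a joint would pass 70% of its speed; a pose out of reach is approached as far as the arm can. A call with a number of a shift or a turn outside -1 to 1 is refused whole. A call with a gripper value outside its range is refused whole. The fingers move at their own pace and stop on an object; "grip_force" is the grip in N (left out, the last holds). Time passes only in rows, so rows that do not move let the fingers close. It gives the time, the measured TCP pose, the force and the opening at its end, in the units of the state.
- r.get_obs(): the state, without advancing time (a new reading comes with each control period).
- r.grab_frame(name): name is "scene" or "side" or "wrist"; returns a dict with "color" (480x640x3 uint8, red, green, blue), "z_map" (480x640 float32, m along the optical axis (not along the pixel's ray), 0 where there is no reading), "intrinsics" (3x3 intrinsics, pixels), "dist_coeffs" ([k1, k2, p1, p2, k3] as OpenCV has them; the pictures are not rectified), "R" (3x3) and "t" (3): a world point X has camera coordinates R X + t; the wrist camera has in their place "hand_eye" (4x4, takes a point from camera to tool coordinates, whose origin is the TCP and whose axes are the tool frame's). Camera axes: x right, y down, z forward; pixel columns grow to the right and rows downward; lengths in m; the calibration is good to about 2 mm. A picture is of the moment at which its call begins: read the wrist's pose just before it.
- r.hand_in(): hands the job in, once; it reports no verdict.
The state is a dict: "clock": time; "joints": joint angles; "qvel": joint speeds; "tau": joint torques, N m; "tcp_pos": TCP position; "orientation": TCP orientation; "contact_force": force on the tool from outside, world axes, zero at the start; "moment": the same for the moment, N m; "grip_width": finger opening in m.
Only numpy, scipy, OpenCV 4.12 (cv2) and the standard library are available. Lean on these libraries where they do the work, as an engineer would, in place of code of your own. Each camera call takes 0.05 s, during which the arm holds its last target.

TASK

Lift the orange splash guard out of its holder on the blue heater and stand it on edge, fully down, in the empty middle slot of the white rack. Then grip the red post of the aluminium block and rock the block side to side, tilting the gripper with it, first towards the guard's empty holder, then the other way, and so on, walking it up between its two brass clamp bars until it is free of the well; a straight pull picks up the whole heater, whose feet must stay on the bench. Finish still holding the block upright and still just above its well, clear of the heater by about a finger's breadth, and leave everything else standing where it was.

Things in the scene. Friction and masses are not known exactly. Their poses are not given: they have to be found in the camera images.
- heater: Blue dry-block heater, 200 (x) x 210 (y) x 70 mm high, 3.2 kg, not fixed: it stands on rubber feet on the bench. Origin: centre of its underside; z up; its x points from the control panel (robot's side) to the back. Its flat deck, 70 mm up, has an open well in the middle, 76 (x) x 72 (y) mm, floor 35 mm above the origin. Each clamp bar's friction on the block is 20 to 27 N.
- well (a point): Centre of the well's mouth, level with the deck, 70 mm above the heater's origin. Axes as the heater's.
- bar_l (a point): Where the left (+y) clamp bar touches the block's side, 30 mm from the well's centre, 53 mm above the heater's origin. The round brass bar (along x, 50 mm long, radius 7 mm) is pressed inwards by a spring (about 38 N) and gives several mm. Turning the block about this line makes it slip up past the other bar only. Both bars let go once the block has risen about 20 mm.
- bar_r (a point): The same for the right (-y) clamp bar. Turning the block alternately about the two lines, by about 7 degrees each way, walks it up; pulled straight up, both bars hold and the heater lifts.
- block: Aluminium block 70 (x) x 60 (y) x 45 mm high, about 0.45 kg, with a red square lifting post 18 x 18 mm from the centre of its top to 130 mm above its underside. Origin: centre of its underside, z up; axes as the heater's at the start. It starts on the well floor, 35 mm above the heater's origin, with 6 mm of room to each y wall and 3 mm to each x wall; it is clear above 70 mm.
- post_top (a point): Centre of the top face of the block's red lifting post.
- guard: Orange stiff plastic splash guard, flat plate 90 (x) x 8 (y) x 100 mm high (z), 0.09 kg, standing on edge between the holder rails (20 mm high, 9.5 mm apart, centred 62 mm to the +y side of the well) on the heater's deck, its underside 70 mm above the heater's origin. Origin: centre of its lower edge.
- guard_top (a point): Middle of the guard's upper edge.
- rack: White slotted rack, fixed, left or right of the heater. Base 110 (x) x 130 (y) x 8 mm; three slots along its x, 36 mm apart in y, each 11 mm wide, 25 mm deep, 100 mm long, open at the ends; slot floors 8 mm, slot mouths 33 mm above the origin. Origin: centre of the underside. The two outer slots hold a grey and a blue panel, 55 mm high (tops at 63 mm); the middle one is empty.
- free_slot (a point): Centre of the floor of the empty middle slot, 25 mm below its mouth; its x runs along the slot.
- panel_a: Grey panel 85 x 9 x 55 mm in an outer slot of the rack; leave it. Origin: centre of its lower edge.
- panel_b: Blue panel, same size, in the other outer slot; leave it. Origin: centre of its lower edge.
- tube_stand: Green test-tube stand with capped tubes, 110 x 70 mm, 112 mm high, fixed, on the side of the heater opposite to the rack. Origin: centre of its underside.
- flask: Green glass conical flask, 76 mm wide, 105 mm high; leave it standing. Origin: centre of its underside.
- reagent: Amber reagent bottle, 56 mm wide, 130 mm high; leave it standing. Origin: centre of its underside.
- jar: Clear jar with a blue lid, 60 mm wide, 80 mm high; leave it standing. Origin: centre of its underside.
- beaker: Glass beaker, 70 mm wide, 85 mm high; leave it standing. Origin: centre of its underside.
Mind the look-alikes: they are no part of the job. Of the things shaped like the rack, the white one is meant.

How it is judged:
On the way, in this order (a step that is already met when the one before it is completed fails the run):
1. the guard stands released, fully down in the middle slot of the rack, the block still seated (z of guard in the frame of rack between 0.004 and 0.014 m and y of guard in the frame of rack between -0.007 and 0.007 m and x of guard in the frame of rack between -0.03 and 0.03 m and angle between guard's own z axis and vertical below 0.2 rad and contact force between the fingers and guard below 0.1 N and z of block in the frame of heater below 0.04 m), for 0.2 s.
2. the block, still in its well, is rocked towards the guard's holder (heater +y): tilted at least 2.3 degrees, post top 6 mm off centre (angle between the z axis of block and the z axis of heater, either way round above 0.04 rad and y of post_top in the frame of heater above 0.006 m and z of block in the frame of heater below 0.065 m), for 0.05 s.
3. the block, still in its well, is rocked the other way (heater -y) by as much (angle between the z axis of block and the z axis of heater, either way round above 0.04 rad and y of post_top in the frame of heater below -0.006 m and z of block in the frame of heater below 0.065 m), for 0.05 s.
At the end, for the whole second after the job is handed in: Block held still, upright within 12 degrees, underside 3-60 mm above the deck, within 40 mm of the well centre, not touching the heater; heater flat, within 50 mm of its start; guard released on edge on the floor of the middle slot, within 30 mm along it, tilt under 11 degrees (z of block in the frame of heater between 0.073 and 0.13 m and horizontal distance between block and heater below 0.04 m and angle between block's own z axis and vertical below 0.21 rad and contact force between the fingers and block above 2 N and contact force between block and heater below 0.1 N and linear speed of block below 0.03 m/s and height (world z) of heater below 0.004 m and angle between heater's own z axis and vertical below 0.03 rad and distance of heater from where it was at the start of the episode below 0.05 m and z of guard in the frame of rack between 0.004 and 0.014 m and y of guard in the frame of rack between -0.007 and 0.007 m and x of guard in the frame of rack between -0.03 and 0.03 m and angle between guard's own z axis and vertical below 0.2 rad and contact force between the fingers and guard below 0.1 N); the arm keeps its last pose, push and grip.
It fails at once if the heater is picked up (risen more than 5 mm), tipped more than 4 degrees or shoved more than 60 mm (height (world z) of heater above 0.005 m or (distance of heater from where it was at the start of the episode above 0.06 m or angle between heater's own z axis and vertical above 0.07 rad)).
It fails at once if a bystander (flask, bottle, jar, beaker) is shoved more than 30 mm or tipped ((distance of flask from where it was at the start of the episode above 0.03 m or angle between flask's own z axis and vertical above 0.3 rad) or (distance of reagent from where it was at the start of the episode above 0.03 m or angle between reagent's own z axis and vertical above 0.3 rad) or (distance of jar from where it was at the start of the episode above 0.03 m or angle between jar's own z axis and vertical above 0.3 rad) or (distance of beaker from where it was at the start of the episode above 0.03 m or angle between beaker's own z axis and vertical above 0.3 rad)).
It fails at once if a panel is taken out of the rack or shoved more than 25 mm ((distance of panel_a from where it was at the start of the episode above 0.025 m or angle between panel_a's own z axis and vertical above 0.3 rad) or (distance of panel_b from where it was at the start of the episode above 0.025 m or angle between panel_b's own z axis and vertical above 0.3 rad)).
It also fails if it takes over 64 s, if anything falls off the work surface, if the arm or the gripper's body presses on something with over 40 N, if the wrist force passes 120 N, or if a joint passes its speed limit or range.

## Working session

There is one attempt and no reset: what is moved stays moved. The work goes in short steps, Python scripts to look and compute and a tool call to move; the robot and the scene stay as the last step left them, time stands still between calls to the robot, and variables do not carry over. Pictures are saved under pics/ and viewed, and the job is handed in when it is done.

Besides the shell and the picture viewer there is one more tool, called after "Call:" as name(argument=value, ...), one argument or row to a line, values as JSON. apply_moves: Moves the arm, as the interface text tells. Shifts and turns lie within -1 to 1; 1 stands for 12 cm of shift or 120 degrees of turn. Its arguments: {"type":"object","properties":{"dp":{"type":"array"},"twist":{"type":"array"},"jaw":{"type":"array"},"grip_force":{"type":"number"}},"required":["dp","twist","jaw"]}

```bash
ls; mkdir -p pics; cat > h.py <<'E'
import numpy as np, cv2
from scipy.spatial.transform import Rotation as Ro
from bench import r
def grab(n,save=None):
    o=r.get_obs(); f=r.grab_frame(n); f['obs']=o
    if 'R' not in f or f.get('R') is None:
        He=np.array(f['hand_eye']); T=np.eye(4); T[:3,:3]=Ro.from_rotvec(o['orientation']).as_matrix(); T[:3,3]=o['tcp_pos']
        C=T@He; f['R']=C[:3,:3].T; f['t']=-C[:3,:3].T@C[:3,3]
    f['R']=np.array(f['R']);f['t']=np.array(f['t']).ravel()
    if save: cv2.imwrite('pics/'+save,f['color'][:,:,::-1])
    np.savez('last_'+n+'.npz',color=f['color'],z=f['z_map'],K=f['intrinsics'],D=f['dist_coeffs'],R=f['R'],t=f['t'])
    return f
def load(n):
    return np.load('last_'+n+'.npz')
def cloud(d):
    h,w=d['z'].shape; u,v=np.meshgrid(np.arange(w),np.arange(h))
    p=cv2.undistortPoints(np.stack([u,v],-1).reshape(-1,1,2).astype(float),d['K'],d['D']).reshape(h,w,2)
    c=np.dstack([p*d['z'][...,None],d['z']]); return (c-d['t'])@d['R']
def px(d,u,v,z=None):
    "world point at pixel: at height z if given, else by depth"
    p=cv2.undistortPoints(np.array([[[u,v]]],float),d['K'],d['D']).ravel(); ray=d['R'].T@np.array([p[0],p[1],1]); o=-d['R'].T@d['t']
    if z is None: return o+ray*d['z'][int(v),int(u)]
    return o+ray*(z-o[2])/ray[2]
def proj(d,P):
    rv=cv2.Rodrigues(d['R'])[0]; return cv2.projectPoints(np.array(P,float).reshape(-1,3),rv,d['t'],d['K'],d['D'])[0].reshape(-1,2)
def crop(d,u0,v0,u1,v1,s,name):
    c=d['color'][v0:v1,u0:u1,::-1]; cv2.imwrite('pics/'+name,cv2.resize(c,None,fx=s,fy=s,interpolation=cv2.INTER_CUBIC))
E
python3 - <<'E'
from h import *
for n in('scene','side','wrist'):
    f=grab(n,n+'1.png'); print(n,-f['R'].T@f['t'],f['R'][2])
print(r.get_obs())
E
```

```text
pics
scene [ 1.53836594 -0.40841496  0.90465386] [-0.76498573  0.30139379 -0.56917362]
side [ 0.33369356 -1.02061639  1.15793802] [ 0.10533519  0.70059057 -0.70574595]
wrist [0.6754505  0.06747057 0.37246264] [-0.00164356 -0.26492136 -0.96426862]
{'clock': 0.15, 'joints': array([-0.10812514,  0.47763567,  0.0223364 ,  1.55620705, -0.01151134,
        1.10927458, -0.0831066 ]), 'qvel': array([ 1.74702818e-03, -2.75786570e-03,  8.09443602e-04, -5.17289512e-03,
        2.86902848e-04,  1.98857219e-03, -3.12407848e-05]), 'tau': array([ 1.55385478e-03, -5.96924365e+01,  1.60940632e+00, -2.81490952e+01,
        1.26662746e-02,  6.56643446e-03,  5.58682734e-05]), 'tcp_pos': array([6.74796920e-01, 3.61024554e-05, 4.03938916e-01]), 'orientation': array([ 3.14150864e+00,  6.37004573e-05, -2.19026778e-03]), 'contact_force': array([-0.18948159, -0.4952068 ,  0.23084231]), 'moment': array([-0.01848945, -0.04012346, -0.01581493]), 'grip_width': 0.0854843337919337}
```

View pics/scene1.png

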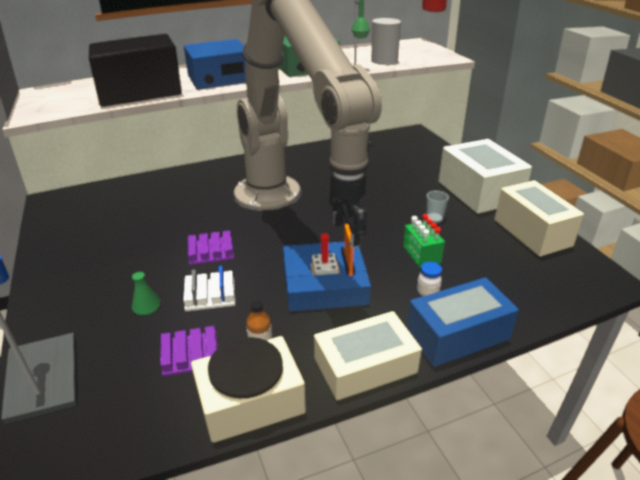

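View pics/side1.png

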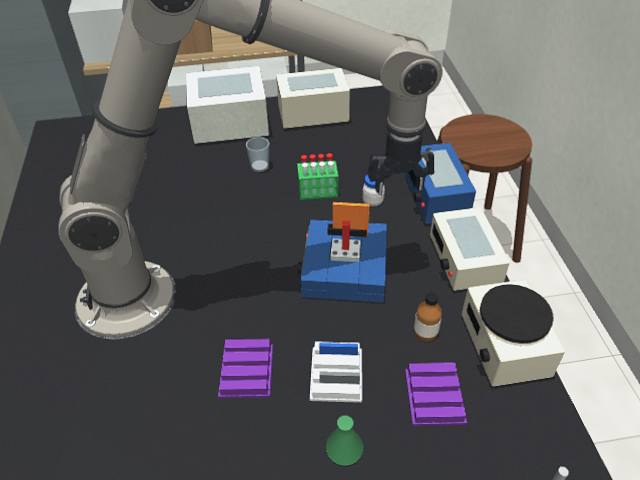

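View pics/wrist1.png

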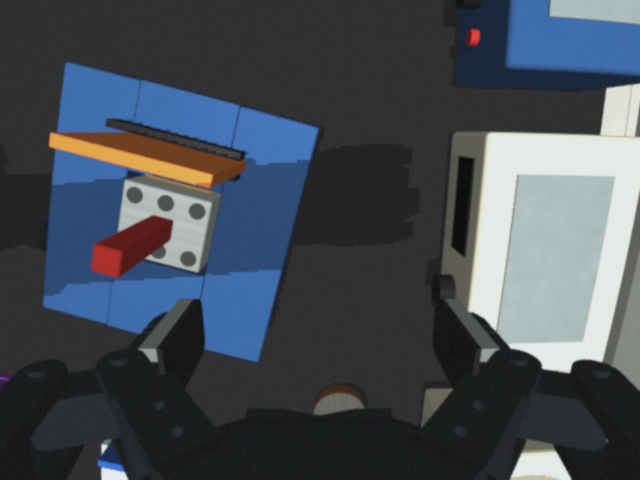

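The wrist view shows the heater (blue) with the orange guard (150,158) and red post top (107,262), yawed somewhat. The side view shows the white rack at (337,372) between two purple look-alikes (246,367) and (435,393). The white one fits the description, with a blue panel at the far slot and a grey one nearer.

```bash
python3 - <<'E'
from h import *
d=load('side'); s=load('scene'); w=load('wrist')
crop(d,290,190,400,410,3.6,'s_crop.png')
crop(d,300,330,375,410,7,'rack_crop.png')
crop(s,170,220,390,320,3.6,'sc_crop.png')
C=cloud(w); col=w['color'].astype(int)
# orange / red / blue masks by height
R,G,B=col[...,0],col[...,1],col[...,2]
hsv=cv2.cvtColor(w['color'],cv2.COLOR_RGB2HSV)
for nm,m in(('deck',(hsv[...,0]>100)&(hsv[...,0]<125)&(hsv[...,1]>120)&(abs(C[...,2]-.07)<.008)),('otop',(hsv[...,0]>8)&(hsv[...,0]<25)&(hsv[...,1]>150)&(abs(C[...,2]-.17)<.006)),('red',((hsv[...,0]<5)|(hsv[...,0]>172))&(hsv[...,1]>150)&(abs(C[...,2]-.165)<.006))):
    m=m&(w['z']>0); 
    # restrict left
    m[:,340:]=False
    P=C[m]; print(nm,len(P),P.mean(0),P[:,2].std())
    rect=cv2.minAreaRect(P[:,:2].astype(np.float32)); print(rect); print(cv2.boxPoints(rect))
E
```

```text
deck 40974 [0.55846584 0.0040717  0.06944863] 0.0008664330268517175
((0.5285371541976929, -0.08824464678764343), (0.3877016603946686, 0.20051677525043488), 74.97718811035156)
[[ 0.3814585  -0.24948284]
 [ 0.5751221  -0.30145752]
 [ 0.6756158   0.07299355]
 [ 0.4819522   0.12496823]]
otop 2594 [0.5770449  0.05545547 0.16908806] 0.001192601754718535
((0.5753029584884644, 0.05555671826004982), (0.008236600086092949, 0.09112612903118134), 74.98493194580078)
[[0.5302286  0.06338318]
 [0.61824346 0.03977486]
 [0.6203773  0.04773025]
 [0.53236246 0.07133857]]
red 949 [ 0.55336662 -0.001369    0.16386479] 0.0014379143542145013
((0.5521333813667297, -0.0020147068426012993), (0.018271807581186295, 0.01809757761657238), 74.09272766113281)
[[ 0.5409271  -0.00832066]
 [ 0.55833167 -0.01328087]
 [ 0.56333965  0.00429125]
 [ 0.5459351   0.00925145]]
```

View pics/rack_crop.png

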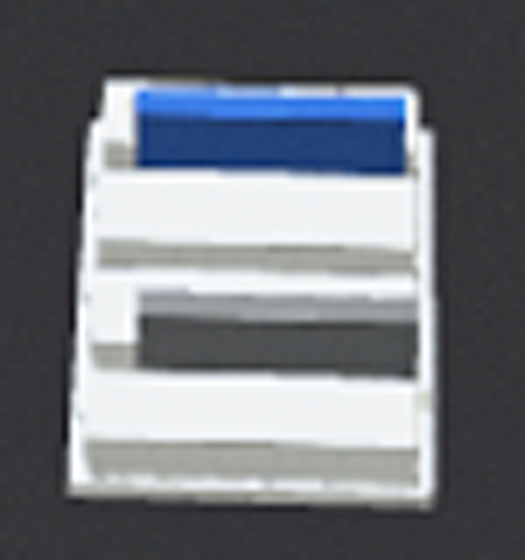

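View pics/sc_crop.png

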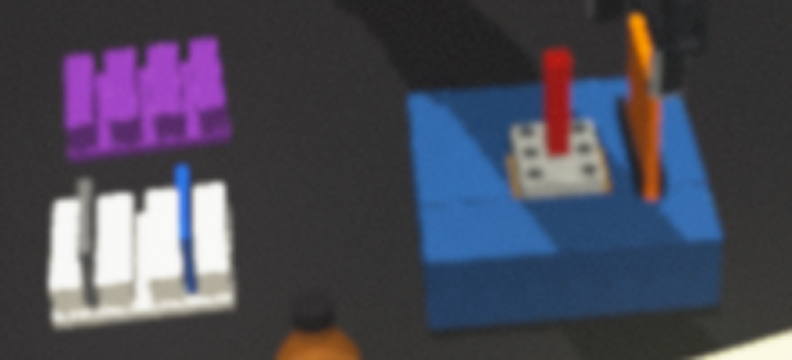

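```bash
python3 - <<'E'
from h import *
d=load('side'); C=cloud(d); hsv=cv2.cvtColor(d['color'],cv2.COLOR_RGB2HSV)
z=C[...,2]
reg=np.zeros(z.shape,bool); reg[325:415,295:380]=True
for nm,m in(('all',reg&(hsv[...,2]>110)&(z>.003)),('rim',reg&(abs(z-.033)<.006)&(hsv[...,2]>110)),('tops',reg&(abs(z-.063)<.006))):
    P=C[m]; print(nm,len(P),P.mean(0)); r_=cv2.minAreaRect(P[:,:2].astype(np.float32)); print(r_)
for n,(u,v) in dict(flask=(345,423),reag=(432,299)).items(): print(n,px(d,u,v))
E
```

```text
all 2627 [ 0.46793781 -0.32116445  0.04061828]
((0.40465882420539856, -0.6190782189369202), (0.8149809241294861, 0.11107224225997925), 77.8902816772461)
rim 1374 [ 0.46663006 -0.31767367  0.0341443 ]
((0.4715394973754883, -0.3071230947971344), (0.13072550296783447, 0.09929624199867249), 78.41691589355469)
tops 427 [ 0.47625868 -0.31112183  0.06354667]
((0.4774048328399658, -0.30768659710884094), (0.08948749303817749, 0.08342000097036362), 80.5803451538086)
flask [ 0.45722554 -0.47623315  0.10640251]
reag [ 0.69641705 -0.23728628  0.13223316]
```

Call:
apply_moves(
  dp=[
    [-0.276,-0.154,0],
    [-0.276,-0.154,0],
    [-0.276,-0.154,0],
    [0,0,0],
    [0,0,0],
    [0,0,0],
    [0,0,0],
    [0,0,0],
    [0,0,0],
    [0,0,0],
    [0,0,0],
    [0,0,0],
    [0,0,0],
  ],
  twist=[
    [0,0,0],
    [0,0,0],
    [0,0,0],
    [0,0,-0.07],
    [0,0,-0.07],
    [0,0,-0.07],
    [0,0,-0.07],
    [0,0,-0.07],
    [0,0,-0.07],
    [0,0,-0.07],
    [0,0,-0.07],
    [0,0,-0.065],
    [0,0,0],
  ],
  jaw=[120,120,120,120,120,120,120,120,120,120,120,120,120],
  grip_force=40,
)

```text
clock: 1.45
tcp_pos: [0.5689, 0.0576, 0.3993]
orientation: [-2.46, -1.948, 0.015]
contact_force: [-0.3, 0.2, -0.3]
grip_width: 0.0451
```

```bash
cat >> h.py <<'E'
def go(p=None,yaw=None,R=None,p0=None):
    o=r.get_obs(); T=Ro.from_rotvec(o['orientation'])
    if R is None: R=Ro.from_euler('z',yaw,degrees=True)*Ro.from_euler('x',180,degrees=True)
    p=o['tcp_pos'] if p is None else np.array(p)
    d=T.inv().apply(p-o['tcp_pos']); tw=(T.inv()*R).as_rotvec(degrees=True)
    print('shift mm',np.round(d*1000,1),'scaled',np.round(d/.12,4),'| turn deg',np.round(tw,2),'scaled',np.round(tw/120,4))
    print('tcp',np.round(o['tcp_pos'],4),'yaw-like',np.round((T*Ro.from_euler('x',180,degrees=True)).as_euler('ZYX',degrees=True),2),'F',np.round(o['contact_force'],1),'M',np.round(o['moment'],2),'w',round(o['grip_width'],4),'t',o['clock'],'q',np.round(o['joints'],2))
E
python3 - <<'E'
from h import *
f=grab('wrist','w2.png'); w=load('wrist'); C=cloud(w)
hsv=cv2.cvtColor(w['color'],cv2.COLOR_RGB2HSV)
ori=(hsv[...,0]>8)&(hsv[...,0]<25)&(hsv[...,1]>150)&(abs(C[...,2]-.17)<.005)
red=((hsv[...,0]<5)|(hsv[...,0]>172))&(hsv[...,1]>150)&(abs(C[...,2]-.165)<.005)
deck=(hsv[...,0]>100)&(hsv[...,0]<125)&(hsv[...,1]>120)&(abs(C[...,2]-.07)<.005)
for m in(ori,red,deck):
    P=C[m]; 
    if len(P): print(len(P),P.mean(0),cv2.minAreaRect(P[:,:2].astype(np.float32)))
go((0.5755,0.0555,0.305),75)
E
```

```text
403 [0.56465535 0.05833846 0.16903932] ((0.5752537846565247, 0.05527396500110626), (0.007981806062161922, 0.09049828350543976), 74.81800079345703)
419 [0.55073105 0.00264255 0.16371124] ((0.5509118437767029, -0.0011003781110048294), (0.015852298587560654, 0.017420511692762375), 76.04279327392578)
45492 [ 0.54166782 -0.00640909  0.06950134] ((0.6280874013900757, 0.11211903393268585), (0.5362809896469116, 0.2543867230415344), 56.08642578125)
shift mm [ 0.1  7.8 94.2] scaled [4.000e-04 6.490e-02 7.852e-01] | turn deg [-0.52  0.29  1.53] scaled [-0.0043  0.0024  0.0127]
tcp [0.5689 0.0575 0.3993] yaw-like [76.53  0.28  0.52] F [ 0.6  0.1 -0.4] M [ 0.02 -0.01  0.02] w 0.0451 t 1.5 q [-0.01  0.33 -0.25  1.8   0.09  1.04  1.04]
```

View pics/w2.png

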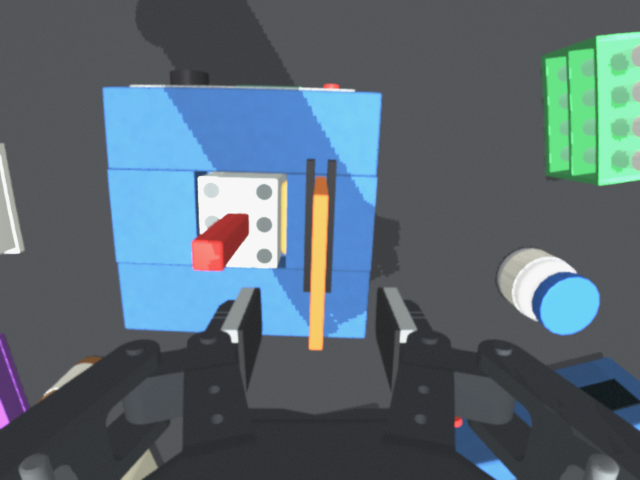

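Call:
apply_moves(
  dp=[
    [0,0.065,0.2],
    [0,0,0.29],
    [0,0,0.29],
    [0,0,0],
  ],
  twist=[
    [-0.004,0.002,0.013],
    [0,0,0],
    [0,0,0],
    [0,0,0],
  ],
  jaw=[120,120,120,120],
)

```text
clock: 1.9
tcp_pos: [0.5773, 0.0555, 0.3046]
orientation: [2.508, 1.888, 0.004]
contact_force: [-0.5, -0.4, 0.4]
grip_width: 0.0454
```

```bash
python3 - <<'E'
from h import *
go((0.5755,0.0555,0.305),75)
grab('wrist','w3.png')
E
```

```text
shift mm [-0.4 -1.7 -0.4] scaled [-0.0037 -0.0143 -0.0036] | turn deg [ 0.21 -0.03 -1.04] scaled [ 0.0017 -0.0003 -0.0087]
tcp [0.5773 0.0555 0.3046] yaw-like [ 7.396e+01 -4.000e-02 -2.100e-01] F [-0.5 -0.4  0.4] M [ 0.03  0.03 -0.05] w 0.0454 t 1.9 q [-0.03  0.45 -0.22  1.87  0.13  0.84  0.97]
```

View pics/w3.png

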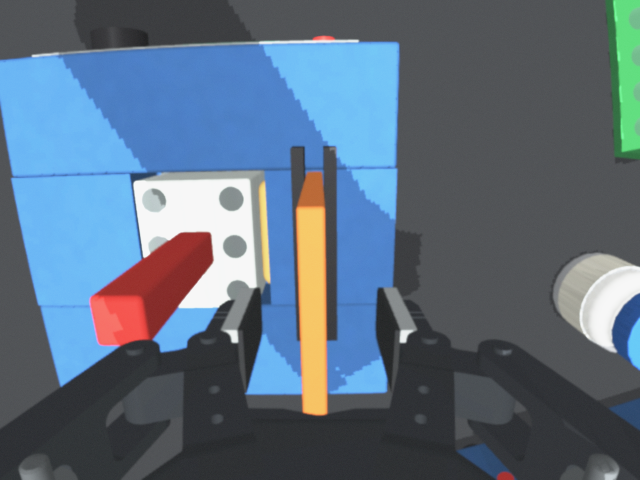

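The guard stands between the pads, clear of the post. I'll close and lift.

Call:
apply_moves(
  dp=[
    [-0.004,-0.014,0],
    [0,0,0],
    [0,0,0],
    [0,0,0],
    [0,0,0],
    [0,0,-0.15],
    [0,0,-0.15],
  ],
  twist=[
    [0.002,0,-0.009],
    [0,0,0],
    [0,0,0],
    [0,0,0],
    [0,0,0],
    [0,0,0],
    [0,0,0],
  ],
  jaw=[255,255,255,255,255,255,255],
  grip_force=40,
)

```text
clock: 2.65
tcp_pos: [0.5769, 0.055, 0.3486]
orientation: [2.491, 1.908, 0.008]
contact_force: [0.4, -0.3, -0.9]
grip_width: 0.0075
```

```bash
python3 - <<'E'
from h import *
go((0.5755,0.0555,0.425),75)
grab('wrist','w4.png')
E
```

```text
shift mm [  0.2  -0.9 -76.4] scaled [ 0.0021 -0.0079 -0.6369] | turn deg [ 0.36 -0.11 -0.11] scaled [ 0.003  -0.0009 -0.0009]
tcp [0.5769 0.055  0.3486] yaw-like [74.89 -0.11 -0.36] F [ 0.4 -0.3 -0.9] M [ 0.02 -0.05  0.04] w 0.0075 t 2.65 q [-0.02  0.39 -0.23  1.83  0.11  0.92  1.  ]
```

View pics/w4.png

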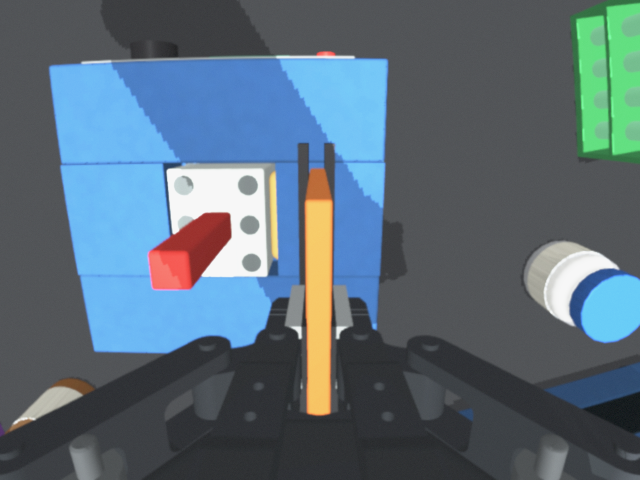

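Call:
apply_moves(
  dp=[
    [0,0,-0.32],
    [0,0,-0.32],
    [-0.2,0,0],
    [-0.35,-0.007,0],
    [-0.35,-0.007,0],
    [-0.35,-0.007,0],
    [-0.35,-0.007,0],
    [-0.35,-0.007,0],
    [-0.35,-0.007,0],
    [-0.2,0,0],
    [0,0,0],
  ],
  twist=[
    [0,0,0],
    [0,0,0],
    [0,0,0],
    [0,0,0],
    [0,0,0],
    [0,0,0],
    [0,0,0],
    [0,0,0],
    [0,0,0],
    [0,0,0],
    [0,0,0],
  ],
  jaw=[255,255,255,255,255,255,255,255,255,255,255],
)

```text
clock: 3.8
tcp_pos: [0.4932, -0.2392, 0.4314]
orientation: [2.477, 1.911, 0.036]
contact_force: [-0.2, 0.1, -0.0]
grip_width: 0.0071
```

```bash
python3 - <<'E'
from h import *
go((0.4715,-.307,0.425),78.4)
grab('wrist','w5.png')
E
```

```text
shift mm [-71.1  -3.9   5.5] scaled [-0.5926 -0.0328  0.0462] | turn deg [ 1.39 -0.56 -3.1 ] scaled [ 0.0116 -0.0047 -0.0259]
tcp [ 0.4932 -0.2392  0.4314] yaw-like [75.3  -0.6  -1.37] F [-0.2  0.1 -0. ] M [-0.    0.04 -0.01] w 0.0071 t 3.8 q [ 0.42  0.24 -0.09  1.83  0.01  1.05  1.64]
```

View pics/w5.png

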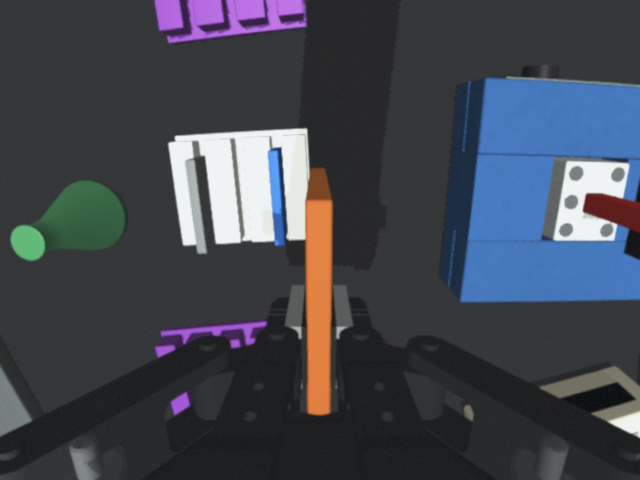

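The wrist view shows the white rack (240,190): grey panel at left (197,200), blue panel at right (277,197), and the empty middle slot at about (241,190). It's the white one, between the purple look-alikes.

```bash
python3 - <<'E'
from h import *
w=load('wrist'); C=cloud(w); z=C[...,2]
crop(w,160,120,320,265,5,'rack2.png')
reg=np.zeros(z.shape,bool); reg[125:262,165:312]=True
hsv=cv2.cvtColor(w['color'],cv2.COLOR_RGB2HSV)
def rep(n,m):
    P=C[m]; print(n,len(P),P[:,2].mean(),cv2.minAreaRect(P[:,:2].astype(np.float32)))
rim=reg&(abs(z-.033)<.006)&(hsv[...,1]<60)&(hsv[...,2]>150); rep('rim',rim)
top=reg&(abs(z-.063)<.006); rep('tops',top)
rep('blue',top&(hsv[...,1]>120)); rep('grey',top&(hsv[...,1]<100))
rep('base',reg&(abs(z-.008)<.005)&(hsv[...,2]>150))
# rails in rack frame using yaw guess: histogram of rim along y'
for yaw in (-11,-11.5,-12,-12.5,-13):
    a=np.radians(yaw); P=C[rim][:,:2]-[.4715,-.307]; y=P@[-np.sin(a),np.cos(a)]; h,e=np.histogram(y*1000,np.arange(-70,71,2)); 
    print(yaw,(h**2).sum(), [ (int(e[i]),int(h[i])) for i in range(len(h)) if abs(e[i])<16])
E
```

```text
rim 9003 0.03243931383846779 ((0.47167089581489563, -0.3052152991294861), (0.12741784751415253, 0.09999507665634155), 77.99221801757812)
tops 2119 0.0621344710537134 ((0.47698551416397095, -0.30611056089401245), (0.08167082816362381, 0.08715805411338806), 78.56360626220703)
blue 946 0.06226154465227153 ((0.4830394685268402, -0.27022555470466614), (0.008638693019747734, 0.08480747044086456), 77.97265625)
grey 1157 0.06203268036813102 ((0.47641247510910034, -0.31033074855804443), (0.07344196736812592, 0.08634305000305176), 78.82501983642578)
base 1729 0.00763830298718715 ((0.47159022092819214, -0.30523616075515747), (0.13059009611606598, 0.11000165343284607), 78.19085693359375)
-11 1806873 [(-14, 226), (-12, 210), (-10, 219), (-8, 215), (-6, 250), (-4, 97), (-2, 0), (0, 0), (2, 0), (4, 0), (6, 58), (8, 204), (10, 224), (12, 216), (14, 215)]
-11.5 1816871 [(-14, 221), (-12, 214), (-10, 219), (-8, 216), (-6, 244), (-4, 100), (-2, 0), (0, 0), (2, 0), (4, 0), (6, 60), (8, 208), (10, 222), (12, 215), (14, 219)]
-12 1816877 [(-14, 209), (-12, 224), (-10, 219), (-8, 210), (-6, 232), (-4, 113), (-2, 0), (0, 0), (2, 0), (4, 0), (6, 56), (8, 213), (10, 223), (12, 214), (14, 217)]
-12.5 1824453 [(-14, 222), (-12, 217), (-10, 219), (-8, 216), (-6, 239), (-4, 100), (-2, 0), (0, 0), (2, 0), (4, 0), (6, 59), (8, 210), (10, 223), (12, 217), (14, 218)]
-13 1820363 [(-14, 215), (-12, 212), (-10, 220), (-8, 209), (-6, 249), (-4, 98), (-2, 0), (0, 0), (2, 0), (4, 0), (6, 69), (8, 208), (10, 217), (12, 218), (14, 217)]
```

View pics/rack2.png

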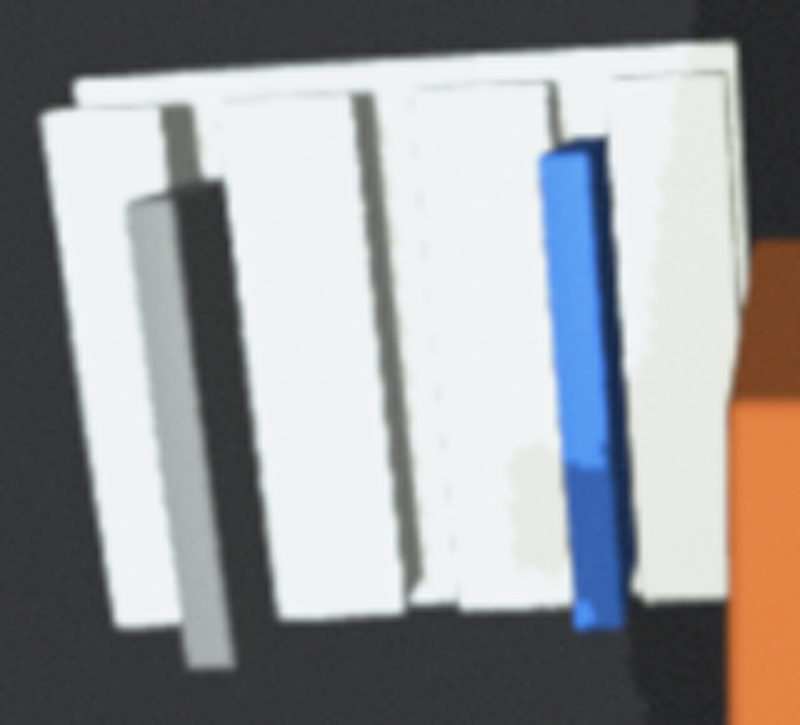

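```bash
python3 - <<'E'
from h import *
w=load('wrist'); C=cloud(w); z=C[...,2]; o=r.get_obs()
hsv=cv2.cvtColor(w['color'],cv2.COLOR_RGB2HSV)
m=(hsv[...,0]>8)&(hsv[...,0]<25)&(hsv[...,1]>150)&(w['z']>0)
m[:,:295]=False;m[:,345:]=False
T=Ro.from_rotvec(o['orientation']); L=T.inv().apply(C[m]-o['tcp_pos'])
print(L.min(0),L.max(0))
top=abs(L[:,2]-np.percentile(L[:,2],5))<.004
print(top.sum(),L[top].mean(0),cv2.minAreaRect(L[top][:,:2].astype(np.float32)))
for lo in np.arange(.11,.24,.01):
    k=(L[:,2]>lo)&(L[:,2]<lo+.01)
    if k.sum()>5: print(round(lo,3),k.sum(),L[k].min(0).round(4),L[k].max(0).round(4))
go((0.4718,-.305,0.425),78.1)
E
```

```text
[-0.0164135  -0.04890623  0.09826387] [0.01309002 0.06741552 0.43489573]
5451 [-0.00103772 -0.01481496  0.14150317] ((-0.0011137677356600761, -0.011144179850816727), (0.008086702786386013, 0.07471460849046707), 0.14812757074832916)
0.13 48 [-0.0049 -0.0469  0.1367] [0.0028 0.0184 0.14  ]
0.14 5476 [-0.0051 -0.0486  0.14  ] [0.003  0.0262 0.15  ]
0.15 115 [-0.0059 -0.0486  0.1501] [ 0.0026 -0.0098  0.16  ]
0.16 84 [-0.006  -0.0487  0.1602] [ 0.0025 -0.0107  0.1693]
0.17 73 [-0.0046 -0.0488  0.17  ] [ 0.0024 -0.0482  0.1798]
0.18 55 [-0.0047 -0.0488  0.1804] [ 0.0023 -0.0483  0.1899]
0.19 40 [-0.0046 -0.0489  0.1907] [ 0.0021 -0.0485  0.1996]
0.2 25 [-0.0044 -0.0486  0.2025] [ 0.0023 -0.0477  0.2098]
0.21 28 [-0.0047 -0.0486  0.2108] [ 0.002  -0.0481  0.2191]
0.22 32 [-0.0049 -0.0487  0.2204] [ 0.0016 -0.0482  0.23  ]
0.23 23 [-0.0051 -0.0487  0.23  ] [ 0.0017 -0.0483  0.2371]
shift mm [-70.9  -4.4   5.5] scaled [-0.5908 -0.0367  0.0454] | turn deg [ 1.37 -0.61 -2.7 ] scaled [ 0.0115 -0.0051 -0.0225]
tcp [ 0.4938 -0.2375  0.4314] yaw-like [75.41 -0.65 -1.36] F [ 0.6  0.4 -1. ] M [-0.04  0.04 -0.04] w 0.0074 t 3.85 q [ 0.41  0.24 -0.09  1.83  0.01  1.05  1.64]
```

Call:
apply_moves(
  dp=[
    [-0.3,0,0],
    [-0.29,-0.005,0.1],
    [0,0,0.3],
    [0,0,0.3],
    [0,0,0.2],
    [0,0,0],
    [0,0,0],
  ],
  twist=[
    [0.0115,-0.005,0],
    [0,0,-0.0225],
    [0,0,0],
    [0,0,0],
    [0,0,0],
    [0,0,0],
    [0,0,0],
  ],
  jaw=[255,255,255,255,255,255,255],
)

```text
clock: 4.55
tcp_pos: [0.4825, -0.2977, 0.3218]
orientation: [2.42, 1.998, 0.014]
contact_force: [0.1, -1.1, 0.2]
grip_width: 0.0077
```

```bash
python3 - <<'E'
from h import *
grab('wrist','w6.png'); grab('side','s6.png'); grab('scene','sc6.png')
s=load('side'); crop(s,270,280,410,420,4,'s6c.png')
s=load('scene'); crop(s,160,170,290,330,4,'sc6c.png')
w=load('wrist'); C=cloud(w); z=C[...,2]
hsv=cv2.cvtColor(w['color'],cv2.COLOR_RGB2HSV); wh=(hsv[...,1]<60)&(hsv[...,2]>140)
for n,m in (('rim',wh&(abs(z-.033)<.006)),('base',wh&(abs(z-.008)<.005)),('blue',(hsv[...,1]>120)&(abs(z-.063)<.006))):
    P=C[m]; P=P[np.hypot(P[:,0]-.472,P[:,1]+.305)<.1]; print(n,len(P),cv2.minAreaRect(P[:,:2].astype(np.float32)) if len(P)>5 else '')
    if n=='rim':
        a=np.radians(-12); y=(P[:,:2]-[.4718,-.305])@[-np.sin(a),np.cos(a)]; h,e=np.histogram(y*1000,np.arange(-20,21,1)); print(list(zip(e.astype(int).tolist(),h.tolist())))
go((0.4756,-.3047,0.31),78)
E
```

```text
rim 15746 ((0.4718683660030365, -0.3049633204936981), (0.1277160346508026, 0.10015052556991577), 77.96151733398438)
[(-20, 214), (-19, 209), (-18, 216), (-17, 199), (-16, 216), (-15, 212), (-14, 196), (-13, 237), (-12, 177), (-11, 257), (-10, 171), (-9, 257), (-8, 170), (-7, 227), (-6, 194), (-5, 0), (-4, 0), (-3, 0), (-2, 0), (-1, 0), (0, 0), (1, 0), (2, 0), (3, 0), (4, 0), (5, 21), (6, 48), (7, 32), (8, 53), (9, 27), (10, 50), (11, 30), (12, 48), (13, 33), (14, 46), (15, 44), (16, 56), (17, 69), (18, 66), (19, 87)]
base 3378 ((0.4719385802745819, -0.3050873279571533), (0.13005705177783966, 0.11004297435283661), 78.05583190917969)
blue 1912 ((0.4829847812652588, -0.27088040113449097), (0.008958639577031136, 0.08495596051216125), 78.53707122802734)
shift mm [-7.5 -5.6 12.8] scaled [-0.0626 -0.0471  0.1065] | turn deg [ 0.6  -0.23  1.06] scaled [ 0.005  -0.0019  0.0088]
tcp [ 0.4824 -0.2984  0.3229] yaw-like [79.06 -0.23 -0.6 ] F [ 0.6 -1.  -0.3] M [-0.01 -0.02  0.01] w 0.0075 t 4.7 q [ 0.5   0.39 -0.06  1.89  0.02  0.85  1.8 ]
```

View pics/w6.png

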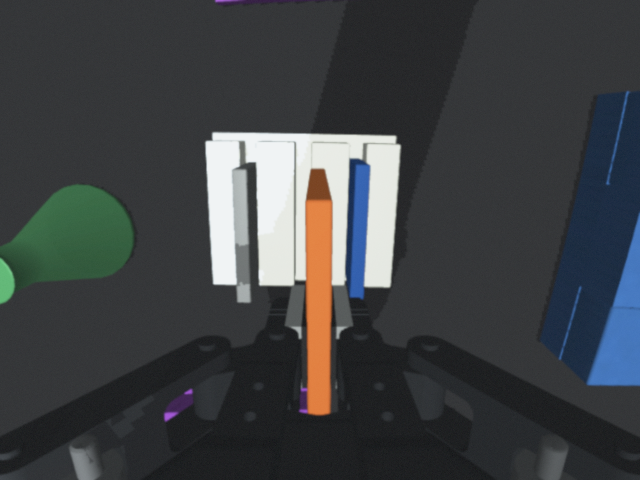

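View pics/s6c.png

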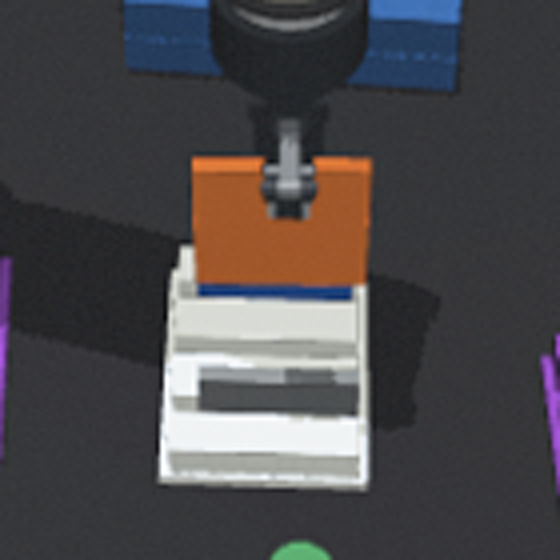

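View pics/sc6c.png

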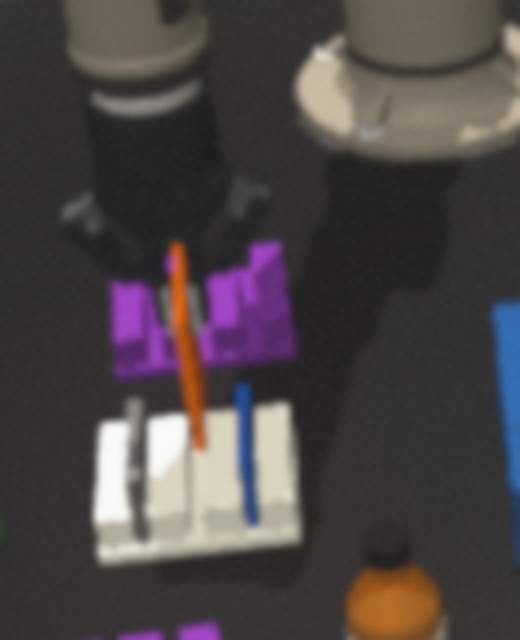

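Call:
apply_moves(
  dp=[
    [-0.0626,-0.047,0],
    [0,0,0],
    [0,0,0],
  ],
  twist=[
    [0.005,-0.002,0.009],
    [0,0,0],
    [0,0,0],
  ],
  jaw=[255,255,255],
)

```text
clock: 5.0
tcp_pos: [0.4756, -0.3057, 0.3259]
orientation: [2.44, 1.971, 0.002]
contact_force: [0.1, 0.5, 0.0]
grip_width: 0.0073
```

```bash
cat > chk.py <<'E'
from h import *
grab('wrist'); w=load('wrist'); C=cloud(w); z=C[...,2]
hsv=cv2.cvtColor(w['color'],cv2.COLOR_RGB2HSV); wh=(hsv[...,1]<60)&(hsv[...,2]>140)
P=C[wh&(abs(z-.033)<.006)]; P=P[np.hypot(P[:,0]-.472,P[:,1]+.305)<.1]; print('rim',cv2.minAreaRect(P[:,:2].astype(np.float32)))
o=r.get_obs()
m=(hsv[...,0]>8)&(hsv[...,0]<25)&(hsv[...,1]>150)&(w['z']>0); m[:,:295]=False;m[:,345:]=False
P=C[m]; zt=np.percentile(P[:,2],95); k=abs(P[:,2]-zt)<.003; rc=cv2.minAreaRect(P[k][:,:2].astype(np.float32)); print('gtop',zt,rc)
a=np.radians(-12); q=(P[:,:2]-[.4719,-.305]); yy=q@[-np.sin(a),np.cos(a)]; xx=q@[np.cos(a),np.sin(a)]
for lo in np.arange(zt-.1,zt+.005,.01):
    s=(P[:,2]>lo)&(P[:,2]<=lo+.01)
    if s.sum()>5: print(round(lo,3),'y',yy[s].min().round(4),yy[s].max().round(4),'x',xx[s].min().round(4))
E
python3 - <<'E'
from h import *
import chk
go((0.4756,-.3047,0.31),78)
go((0.4756,-.3047,0.31),78)
E
```

```text
rim ((0.47186896204948425, -0.30513864755630493), (0.12797722220420837, 0.09982873499393463), 77.87832641601562)
gtop 0.18532042577664193 ((0.4657588303089142, -0.30307909846305847), (0.007892181165516376, 0.07517100125551224), 77.65594482421875)
0.085 y -0.0029 0.0027 x -0.0437
0.095 y -0.0033 0.0027 x -0.0438
0.105 y -0.0031 0.0031 x -0.0438
0.115 y -0.0029 0.003 x -0.0438
0.125 y -0.0031 0.0032 x -0.0442
0.135 y -0.0029 0.0032 x -0.0442
0.145 y -0.0029 0.0034 x -0.0441
0.155 y -0.0028 0.0036 x -0.044
0.165 y -0.0043 0.0052 x -0.0441
0.175 y -0.0039 0.0046 x -0.044
0.185 y -0.0032 0.0045 x -0.044
shift mm [ 1.3 -0.2 15.9] scaled [ 0.0105 -0.0018  0.1325] | turn deg [ 0.23  0.14 -0.15] scaled [ 0.0019  0.0011 -0.0013]
tcp [ 0.4755 -0.3059  0.3259] yaw-like [77.85  0.14 -0.23] F [-0.2 -0.  -0.3] M [-0.06  0.02 -0.03] w 0.0075 t 5.05 q [ 0.5   0.39 -0.05  1.9   0.03  0.85  1.79]
shift mm [ 1.3 -0.2 15.9] scaled [ 0.0105 -0.0018  0.1325] | turn deg [ 0.23  0.14 -0.15] scaled [ 0.0019  0.0011 -0.0013]
tcp [ 0.4755 -0.3059  0.3259] yaw-like [77.85  0.14 -0.23] F [-0.2 -0.  -0.3] M [-0.06  0.02 -0.03] w 0.0075 t 5.05 q [ 0.5   0.39 -0.05  1.9   0.03  0.85  1.79]
```

Call:
apply_moves(
  dp=[
    [0,0,0.14],
    [0,0,0.14],
    [0,0,0.1],
    [0,0,0],
  ],
  twist=[
    [0,0,0],
    [0,0,0],
    [0,0,0],
    [0,0,0],
  ],
  jaw=[255,255,255,255],
)

```text
clock: 5.45
tcp_pos: [0.4762, -0.3067, 0.2806]
orientation: [2.438, 1.968, 0.004]
contact_force: [0.5, 0.6, -1.1]
grip_width: 0.0075
```

```bash
python3 - <<'E'
from h import *
import chk
go((0.4756,-.3047,0.249),78)
E
```

```text
rim ((0.4720081388950348, -0.3050241470336914), (0.12726889550685883, 0.10030358284711838), 78.04179382324219)
gtop 0.13991274172055285 ((0.46674057841300964, -0.3043287694454193), (0.007928123697638512, 0.07489213347434998), 77.85807037353516)
0.04 y -0.0045 0.0016 x -0.042
0.05 y -0.0044 0.0016 x -0.0422
0.06 y -0.0042 0.002 x -0.0422
0.07 y -0.0039 0.0019 x -0.0422
0.08 y -0.0041 0.0022 x -0.0427
0.09 y -0.0039 0.0021 x -0.0427
0.1 y -0.0038 0.0024 x -0.0426
0.11 y -0.0038 0.0028 x -0.0427
0.12 y -0.0053 0.0042 x -0.0427
0.13 y -0.0045 0.0035 x -0.0426
0.14 y -0.0042 0.0035 x -0.0423
shift mm [ 2.1 -1.7 32.4] scaled [ 0.0172 -0.0138  0.2698] | turn deg [ 0.52  0.21 -0.2 ] scaled [ 0.0043  0.0018 -0.0017]
tcp [ 0.4765 -0.3069  0.2814] yaw-like [77.8   0.21 -0.52] F [-0.3  0.3 -0.8] M [0.02 0.04 0.01] w 0.0074 t 5.5 q [ 0.5   0.45 -0.05  1.93  0.04  0.76  1.79]
```

Call:
apply_moves(
  dp=[
    [0.011,-0.008,0],
    [0,0,0],
  ],
  twist=[
    [0.004,0.002,-0.002],
    [0,0,0],
  ],
  jaw=[255,255],
)

```text
clock: 5.7
tcp_pos: [0.4763, -0.3055, 0.2824]
orientation: [2.44, 1.978, 0.002]
contact_force: [0.3, -0.2, -2.4]
grip_width: 0.007
```

```bash
python3 - <<'E'
from h import *
import chk
go((0.4756,-.3047,0.249),78)
E
```

```text
rim ((0.4719201922416687, -0.30488038063049316), (0.12751244008541107, 0.10011262446641922), 78.07362365722656)
gtop 0.14184827461021352 ((0.46599051356315613, -0.3023802638053894), (0.007955210283398628, 0.07488936185836792), 78.03507232666016)
0.052 y -0.0024 0.0035 x -0.0439
0.062 y -0.0023 0.0038 x -0.0438
0.072 y -0.0021 0.0037 x -0.0438
0.082 y -0.0024 0.004 x -0.0442
0.092 y -0.0022 0.0039 x -0.0441
0.102 y -0.0024 0.004 x -0.044
0.112 y -0.0023 0.0042 x -0.044
0.122 y -0.0035 0.0043 x -0.0439
0.132 y -0.0026 0.0053 x -0.0439
0.142 y -0.0026 0.0052 x -0.0435
shift mm [ 0.8 -1.  33.6] scaled [ 0.0063 -0.0084  0.2801] | turn deg [ 0.12 -0.01  0.05] scaled [ 0.001  -0.0001  0.0004]
tcp [ 0.4764 -0.3056  0.2826] yaw-like [ 7.805e+01 -1.000e-02 -1.200e-01] F [ 0.8 -0.8 -1.1] M [ 0.02  0.04 -0.  ] w 0.0076 t 5.75 q [ 0.5   0.45 -0.06  1.92  0.03  0.77  1.79]
```

Call:
apply_moves(
  dp=[
    [-0.004,0,0.08],
    [0,0,0.06],
    [0,0,0],
  ],
  twist=[
    [0.001,0,0],
    [0,0,0],
    [0,0,0],
  ],
  jaw=[255,255,255],
)

```text
clock: 6.05
tcp_pos: [0.4766, -0.3064, 0.2655]
orientation: [2.439, 1.977, 0.001]
contact_force: [-0.5, -0.2, -1.4]
grip_width: 0.0076
```

```bash
python3 - <<'E'
from h import *
import chk
go((0.4756,-.3047,0.249),78)
E
```

```text
rim ((0.4718683958053589, -0.30523744225502014), (0.1278390884399414, 0.10015098005533218), 78.03742980957031)
gtop 0.12490987031850297 ((0.4664004445075989, -0.3036116063594818), (0.008201438002288342, 0.07518402487039566), 78.45675659179688)
0.035 y -0.0035 0.0025 x -0.0433
0.045 y -0.0034 0.0028 x -0.0432
0.055 y -0.0031 0.0027 x -0.0431
0.065 y -0.0033 0.0029 x -0.0435
0.075 y -0.0031 0.0032 x -0.0435
0.085 y -0.0033 0.0034 x -0.0434
0.095 y -0.0031 0.0033 x -0.0435
0.105 y -0.0044 0.0034 x -0.0433
0.115 y -0.0039 0.0044 x -0.0433
0.125 y -0.0035 0.0043 x -0.0426
shift mm [ 1.4 -1.5 16.8] scaled [ 0.0121 -0.0122  0.1401] | turn deg [0.12 0.03 0.04] scaled [0.001  0.0002 0.0004]
tcp [ 0.4767 -0.3064  0.2658] yaw-like [ 7.804e+01  3.000e-02 -1.200e-01] F [ 0.1 -0.4 -1.1] M [-0.01  0.03  0.02] w 0.0075 t 6.1 q [ 0.5   0.47 -0.05  1.93  0.04  0.74  1.79]
```

Call:
apply_moves(
  dp=[
    [0,0,0.06],
    [0,0,0.06],
    [0,0,0.015],
    [0,0,0],
  ],
  twist=[
    [0,0,0],
    [0,0,0],
    [0,0,0],
    [0,0,0],
  ],
  jaw=[255,255,255,255],
)

```text
clock: 6.5
tcp_pos: [0.4768, -0.3068, 0.249]
orientation: [2.439, 1.976, 0.001]
contact_force: [-2.0, 0.2, 8.0]
grip_width: 0.0073
```

```bash
python3 - <<'E'
from h import *
import chk
go((0.4756,-.3047,0.249),78)
E
```

```text
rim ((0.46982234716415405, -0.3045654296875), (0.12773652374744415, 0.09593381732702255), 78.0272216796875)
gtop 0.1084938978335092 ((0.46654629707336426, -0.30394330620765686), (0.007916905917227268, 0.07467766851186752), 78.0579833984375)
0.008 y -0.0031 0.002 x -0.0427
0.018 y -0.0035 0.0024 x -0.0427
0.028 y -0.0037 0.0024 x -0.0427
0.038 y -0.0036 0.0023 x -0.0426
0.048 y -0.0034 0.0026 x -0.0431
0.058 y -0.0036 0.0028 x -0.043
0.068 y -0.0037 0.0029 x -0.0431
0.078 y -0.0035 0.0031 x -0.043
0.088 y -0.0049 0.0032 x -0.043
0.098 y -0.004 0.0039 x -0.0429
0.108 y -0.0039 0.0038 x -0.0425
shift mm [ 1.8 -1.7  0.1] scaled [ 0.015  -0.0139  0.0008] | turn deg [0.14 0.06 0.03] scaled [0.0012 0.0005 0.0002]
tcp [ 0.4769 -0.3068  0.2491] yaw-like [ 7.803e+01  6.000e-02 -1.400e-01] F [-2.2 -0.4  1.6] M [ 0.18  0.31 -0.07] w 0.0074 t 6.55 q [ 0.5   0.5  -0.05  1.94  0.04  0.7   1.79]
```

Call:
apply_moves(
  dp=[
    [0,0,0],
    [0,0,0],
    [0,0,0],
    [0,0,0],
  ],
  twist=[
    [0,0,0],
    [0,0,0],
    [0,0,0],
    [0,0,0],
  ],
  jaw=[190,185,185,185],
)

```text
clock: 6.95
tcp_pos: [0.4771, -0.3068, 0.2489]
orientation: [2.439, 1.976, 0.002]
contact_force: [0.3, 0.5, -0.6]
grip_width: 0.0235
```

Call:
apply_moves(
  dp=[
    [0,0,-0.15],
    [0,0,-0.3],
    [0,0,-0.4],
    [0,0,-0.4],
    [0,0,-0.1],
    [0,0,0],
  ],
  twist=[
    [0,0,0],
    [0,0,0],
    [0,0,0],
    [0,0,0],
    [0,0,0],
    [0,0,0],
  ],
  jaw=[185,185,185,120,120,120],
)

```text
clock: 7.55
tcp_pos: [0.4763, -0.3063, 0.415]
orientation: [-2.44, -1.977, 0.001]
contact_force: [0.1, 0.0, -0.1]
grip_width: 0.0451
```

```bash
python3 - <<'E'
from h import *
go((0.552,-.002,0.41),75)
grab('side','s7.png'); s=load('side'); crop(s,270,200,410,420,2.7,'s7c.png'); grab('wrist','w7.png')
E
```

```text
shift mm [313.4  11.    5. ] scaled [2.6114 0.092  0.0419] | turn deg [-0.07 -0.01  3.05] scaled [-0.0006 -0.0001  0.0254]
tcp [ 0.4763 -0.3063  0.415 ] yaw-like [ 7.805e+01 -1.000e-02  7.000e-02] F [ 0.1  0.  -0.1] M [-0.01  0.01  0.02] w 0.0451 t 7.55 q [ 0.5   0.29 -0.05  1.81  0.02  1.05  1.81]
```

View pics/s7c.png

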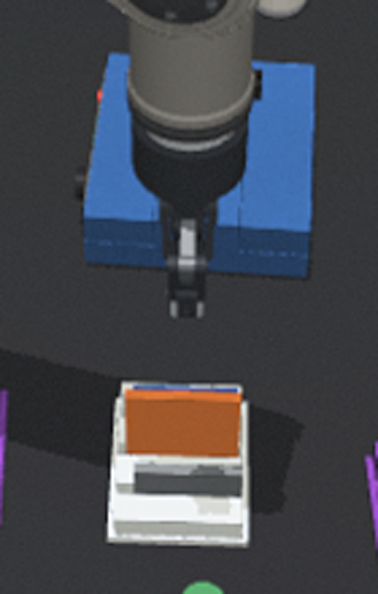

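View pics/w7.png

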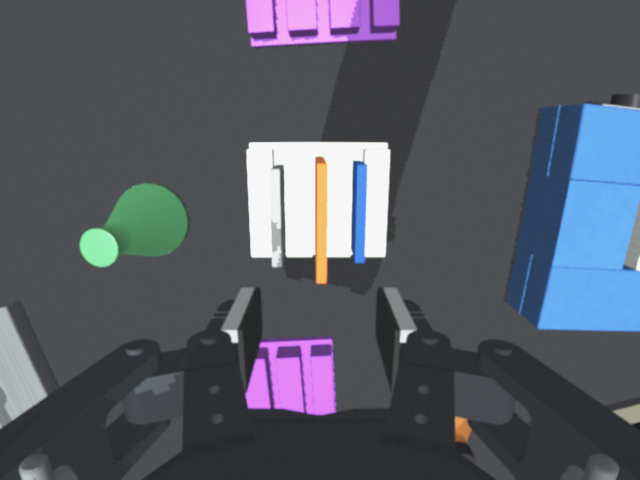

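Wrist and side views show the guard upright in the middle slot (321,220 in the wrist view), with both panels in place. Next is the block.

Call:
apply_moves(
  dp=[
    [0.2,0,0],
    [0.35,0.013,0],
    [0.35,0.013,0],
    [0.35,0.013,0],
    [0.35,0.013,0],
    [0.35,0.013,0],
    [0.35,0.013,0],
    [0.22,0.013,0],
    [0,0,0],
    [0,0,0],
  ],
  twist=[
    [0,0,0.025],
    [0,0,0],
    [0,0,0],
    [0,0,0],
    [0,0,0],
    [0,0,0],
    [0,0,0],
    [0,0,0],
    [0,0,0],
    [0,0,0],
  ],
  jaw=[120,120,120,120,120,120,120,120,120,120],
)

```text
clock: 8.65
tcp_pos: [0.5614, -0.0067, 0.3876]
orientation: [-2.471, -1.887, 0.046]
contact_force: [1.0, -0.2, 0.0]
grip_width: 0.0452
```

```bash
cat > blk.py <<'E'
from h import *
def meas():
    f=grab('wrist','wl.png'); w=load('wrist'); C=cloud(w); z=C[...,2]
    hsv=cv2.cvtColor(w['color'],cv2.COLOR_RGB2HSV)
    red=((hsv[...,0]<5)|(hsv[...,0]>172))&(hsv[...,1]>150)&(abs(z-.165)<.005)
    for n,m in(('red',red),('deck',(hsv[...,0]>100)&(hsv[...,0]<125)&(hsv[...,1]>120)&(abs(z-.07)<.004)),('blktop',(hsv[...,1]<70)&(abs(z-.08)<.003)),('rails',(hsv[...,2]<60)&(abs(z-.09)<.004))):
        P=C[m]; P=P[np.hypot(P[:,0]-.552,P[:,1]+.002)<.16]
        if len(P)>5: print(n,len(P),P.mean(0).round(4),cv2.minAreaRect(P[:,:2].astype(np.float32)))
E
python3 - <<'E'
from blk import *
meas()
go((0.552,-.002,0.41),75)
E
```

```text
red 1048 [ 0.5504 -0.0022  0.1642] ((0.5509432554244995, -0.002280847169458866), (0.01633300818502903, 0.017804477363824844), 74.30339813232422)
deck 44017 [ 0.5339 -0.0014  0.0694] ((0.5515776872634888, -0.002581864595413208), (0.21118469536304474, 0.1992376148700714), 74.82072448730469)
blktop 6171 [0.5468 0.0027 0.0795] ((0.5556628704071045, 0.015609011054039001), (0.09735658764839172, 0.09663446247577667), 74.9489517211914)
rails 193 [0.5763 0.0559 0.0878] ((0.5660282969474792, 0.054565608501434326), (0.016099482774734497, 0.09533696621656418), 75.21282196044922)
shift mm [  2.  -11.2 -22. ] scaled [ 0.0165 -0.093  -0.1833] | turn deg [-2.49  0.21 -0.28] scaled [-0.0207  0.0017 -0.0024]
tcp [ 0.5613 -0.0067  0.3875] yaw-like [74.72  0.21  2.49] F [ 0.2  0.2 -0.6] M [ 0.06 -0.1   0.01] w 0.0453 t 8.7 q [ 0.07  0.33 -0.2   1.82  0.06  1.04  1.15]
```

View pics/wl.png

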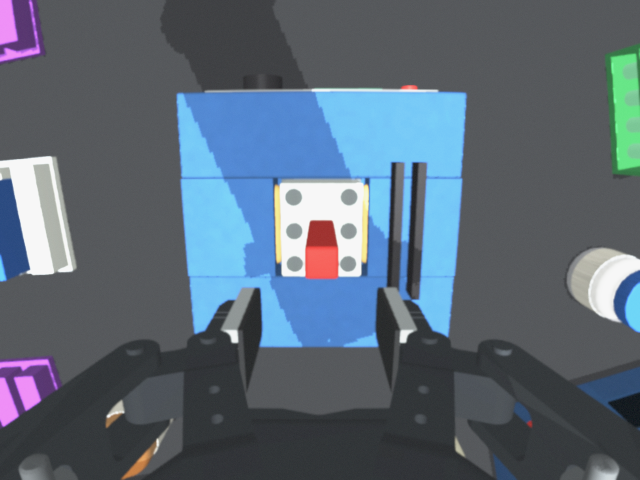

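Call:
apply_moves(
  dp=[
    [0.016,-0.093,0],
    [0,0,0],
    [0,0,0],
  ],
  twist=[
    [-0.0207,0.002,-0.002],
    [0,0,0],
    [0,0,0],
  ],
  jaw=[120,120,120],
)

```text
clock: 9.0
tcp_pos: [0.55, -0.0061, 0.3854]
orientation: [-2.497, -1.904, 0.006]
contact_force: [-0.1, -0.2, -0.9]
grip_width: 0.045
```

```bash
python3 - <<'E'
from h import *
go((0.5516,-.0024,0.30),75)
E
```

```text
shift mm [ 4.2  0.9 85.4] scaled [0.0347 0.0077 0.7116] | turn deg [-0.21  0.13 -0.36] scaled [-0.0018  0.0011 -0.003 ]
tcp [ 0.55   -0.0061  0.3854] yaw-like [74.64  0.13  0.21] F [-0.1 -0.2 -0.9] M [-0.03 -0.02  0.02] w 0.045 t 9.0 q [ 0.06  0.3  -0.2   1.87  0.07  0.98  1.13]
```

Call:
apply_moves(
  dp=[
    [0.035,0.008,0],
    [0,0,0.2],
    [0,0,0.3],
    [0,0,0.2],
    [0,0,0],
    [0,0,0],
  ],
  twist=[
    [-0.002,0.001,-0.003],
    [0,0,0],
    [0,0,0],
    [0,0,0],
    [0,0,0],
    [0,0,0],
  ],
  jaw=[120,120,120,120,120,120],
)

```text
clock: 9.6
tcp_pos: [0.5555, -0.0056, 0.3007]
orientation: [2.496, 1.904, 0.005]
contact_force: [0.0, -0.4, -0.2]
grip_width: 0.0451
```

```bash
python3 - <<'E'
from h import *
go((0.5516,-.0024,0.30),75)
grab('wrist','w9.png')
E
```

```text
shift mm [ 2.1 -4.6  0.7] scaled [ 0.0171 -0.0383  0.0058] | turn deg [ 0.23 -0.05 -0.33] scaled [ 0.0019 -0.0004 -0.0027]
tcp [ 0.5555 -0.0056  0.3007] yaw-like [ 7.467e+01 -5.000e-02 -2.300e-01] F [ 0.  -0.4 -0.2] M [ 0.   -0.05  0.01] w 0.0451 t 9.6 q [ 0.05  0.41 -0.19  1.93  0.11  0.8   1.1 ]
```

View pics/w9.png

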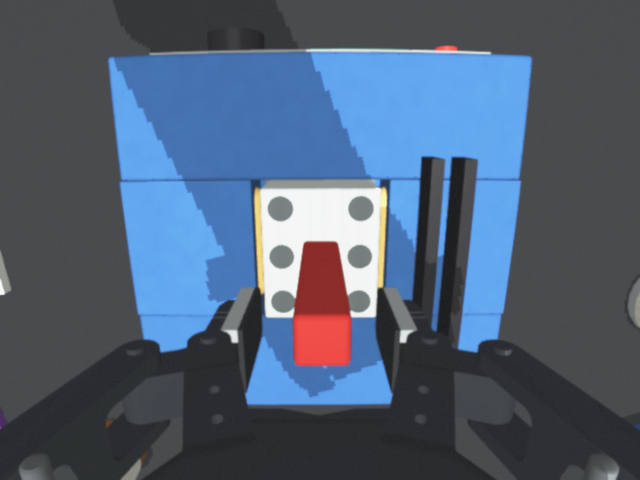

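Call:
apply_moves(
  dp=[
    [0.012,-0.038,0.006],
    [0,0,0],
    [0,0,0],
  ],
  twist=[
    [0.002,0,-0.003],
    [0,0,0],
    [0,0,0],
  ],
  jaw=[120,120,120],
)

```text
clock: 9.95
tcp_pos: [0.5523, -0.0028, 0.3034]
orientation: [2.49, 1.912, 0.007]
contact_force: [-0.6, -0.2, -1.3]
grip_width: 0.0448
```

```bash
python3 - <<'E'
from h import *
go((0.5516,-.0024,0.30),75)
E
```

```text
shift mm [ 0.2 -0.8  3.4] scaled [ 0.0014 -0.0068  0.0282] | turn deg [ 0.26 -0.14  0.05] scaled [ 0.0022 -0.0012  0.0004]
tcp [ 0.5523 -0.0028  0.3034] yaw-like [75.05 -0.14 -0.26] F [-0.6 -0.2 -1.3] M [ 0.03 -0.03 -0.03] w 0.0448 t 9.95 q [ 0.05  0.41 -0.2   1.93  0.11  0.81  1.11]
```

Centred. Closing on the post.

Call:
apply_moves(
  dp=[
    [0,0,0.015],
    [0,0,0],
    [0,0,0],
    [0,0,0],
    [0,0,0],
  ],
  twist=[
    [0,0,0],
    [0,0,0],
    [0,0,0],
    [0,0,0],
    [0,0,0],
  ],
  jaw=[255,255,255,255,255],
  grip_force=110,
)

```text
clock: 10.45
tcp_pos: [0.5524, -0.0034, 0.3029]
orientation: [2.489, 1.91, 0.008]
contact_force: [0.2, -0.1, -0.0]
grip_width: 0.0164
```

```bash
cat > rock.py <<'E'
from h import *
H=np.array([.5516,-.0024,0.]); Rh=Ro.from_euler('z',-15,degrees=True)
def tool_in_h():
    o=r.get_obs(); T=Ro.from_rotvec(o['orientation']); p=Rh.inv().apply(o['tcp_pos']-H)
    Rr=Rh.inv()*T*(Ro.from_euler('z',90,degrees=True)*Ro.from_euler('x',180,degrees=True)).inv()
    return p,Rr
def block(save=False):
    "block pose by rigid grasp: stored at grasp"
    p,Rr=tool_in_h()
    if save: np.savez('grasp.npz',p=p,q=Rr.as_quat())
    g=np.load('grasp.npz'); R0=Ro.from_quat(g['q']); d=Rr*R0.inv()
    b=p+d.apply(np.array([0,0,.035])-g['p']); top=b+d.apply([0,0,.13])
    print('block tilt+y deg',np.round(-d.as_rotvec(degrees=True),2),'origin',np.round(b*1000,1),'posttop',np.round(top*1000,1))
    return p,Rr
def turn(side,deg):
    "one row: rotate by deg toward +y about bar of side (+1 l,-1 r)"
    p,Rr=tool_in_h(); piv=np.array([0,.03*side,.053])-p
    o=r.get_obs(); T=Ro.from_rotvec(o['orientation']); pt=T.inv().apply(Rh.apply(piv)); ax=T.inv().apply(Rh.apply([1,0,0]))
    W=Ro.from_rotvec(-np.radians(deg)*ax); d=pt-W.apply(pt); 
    print('row dp',np.round(d/.12,4),'mm',np.round(d*1e3,2),'twist',np.round(W.as_rotvec(degrees=True)/120,4))
E
python3 - <<'E'
from rock import *
block(True); turn(1,1.5); turn(-1,-1.5); go()
E
```

```text
block tilt+y deg [-0. -0. -0.] origin [ 0.  0. 35.] posttop [  0.   0. 165.]
row dp [ 0.0546  0.0001 -0.0059] mm [ 6.55  0.01 -0.71] twist [ 0.     -0.0125 -0.0001]
row dp [-0.0546  0.     -0.0057] mm [-6.55  0.   -0.69] twist [-0.      0.0125  0.0001]Traceback (most recent call last):
  File "<stdin>", line 2, in <module>
  File "h.py", line 30, in go
    if R is None: R=Ro.from_euler('z',yaw,degrees=True)*Ro.from_euler('x',180,degrees=True)
                    ~~~~~~~~~~~~~~~~~~~~~~~~~~~~~~~~~~~^~~~~~~~~~~~~~~~~~~~~~~~~~~~~~~~~~~~
  File "scipy/spatial/transform/_rotation.pyx", line 2692, in scipy.spatial.transform._rotation.Rotation.__mul__
  File "scipy/spatial/transform/_rotation.pyx", line 870, in scipy.spatial.transform._rotation.Rotation.__init__
ValueError: Found zero norm quaternions in `quat`.
```

Call:
apply_moves(
  dp=[
    [0.055,0,-0.006],
    [0.055,0,-0.006],
  ],
  twist=[
    [0,-0.0125,0],
    [0,-0.0125,0],
  ],
  jaw=[255,255],
)

```text
clock: 10.65
tcp_pos: [0.5556, 0.0081, 0.3037]
orientation: [2.467, 1.886, -0.058]
contact_force: [-0.2, 0.0, -0.3]
grip_width: 0.0171
```

```bash
sed -i 's/    if R is None: R=/    if R is None and yaw is None: R=T\n    if R is None: R=/' h.py; python3 - <<'E'
from rock import *
block(); turn(1,1.5); turn(-1,-1.5); go()
E
```

```text
block tilt+y deg [ 3.03 -0.03  0.24] origin [-0.  -2.2 36.1] posttop [1.000e-01 4.600e+00 1.659e+02]
row dp [ 0.0545 -0.0002 -0.0062] mm [ 6.54 -0.02 -0.74] twist [-0.     -0.0125 -0.0001]
row dp [-0.0552  0.0002 -0.0054] mm [-6.62  0.03 -0.65] twist [0.     0.0125 0.0001]
shift mm [0. 0. 0.] scaled [0. 0. 0.] | turn deg [0. 0. 0.] scaled [0. 0. 0.]
tcp [0.5556 0.0081 0.3037] yaw-like [74.78  2.94 -0.34] F [-0.2  0.  -0.3] M [ 1.59 -0.18  0.08] w 0.0171 t 10.65 q [-0.    0.41 -0.17  1.92  0.16  0.83  1.04]
```

Call:
apply_moves(
  dp=[
    [0.06,0,-0.006],
    [0.06,0,-0.006],
    [0.055,0,-0.006],
  ],
  twist=[
    [0,-0.0125,0],
    [0,-0.0125,0],
    [0,-0.0125,0],
  ],
  jaw=[255,255,255],
)

```text
clock: 10.95
tcp_pos: [0.5613, 0.0287, 0.3042]
orientation: [2.428, 1.851, -0.154]
contact_force: [-1.3, -2.2, 0.2]
grip_width: 0.0165
```

```bash
python3 - <<'E'
from rock import *
block(); turn(1,1.5); turn(-1,-1.5); go()
grab('wrist','w10.png')
E
```

```text
block tilt+y deg [ 7.6  -0.04  0.4 ] origin [-0.  -2.1 38.5] posttop [1.000e-01 1.510e+01 1.674e+02]
row dp [ 0.0545 -0.0003 -0.0059] mm [ 6.54 -0.04 -0.71] twist [-0.0001 -0.0125 -0.0001]
row dp [-0.0562  0.0004 -0.0056] mm [-6.74  0.05 -0.67] twist [0.0001 0.0125 0.0001]
shift mm [0. 0. 0.] scaled [0. 0. 0.] | turn deg [0. 0. 0.] scaled [0. 0. 0.]
tcp [0.5613 0.0287 0.3042] yaw-like [74.62  7.51 -0.34] F [-1.3 -2.2  0.2] M [ 1.57 -0.17  0.23] w 0.0165 t 10.95 q [-0.08  0.43 -0.14  1.9   0.23  0.89  0.94]
```

View pics/w10.png

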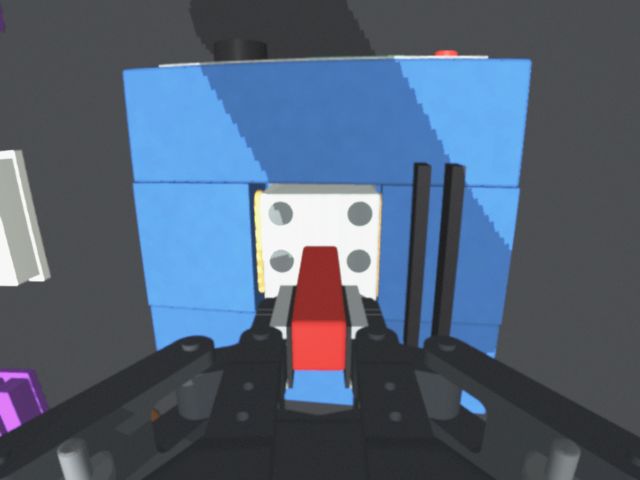

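Call:
apply_moves(
  dp=[
    [-0.058,0,-0.0056],
    [-0.058,0,-0.0056],
    [-0.058,0,-0.0056],
    [-0.058,0,-0.0056],
    [-0.057,0,-0.0056],
  ],
  twist=[
    [0,0.0125,0],
    [0,0.0125,0],
    [0,0.0125,0],
    [0,0.0125,0],
    [0,0.0125,0],
  ],
  jaw=[255,255,255,255,255],
)

```text
clock: 11.5
tcp_pos: [0.5517, -0.0054, 0.3082]
orientation: [-2.491, -1.913, -0.017]
contact_force: [1.3, 2.8, -1.8]
grip_width: 0.0165
```

```bash
python3 - <<'E'
from rock import *
block(); turn(1,1.5); turn(-1,-1.5); go()
E
```

```text
block tilt+y deg [-0.4   0.   -0.03] origin [-0.2 -0.2 40.3] posttop [ -0.2  -1.1 170.3]
row dp [ 0.0558  0.0001 -0.006 ] mm [ 6.7   0.01 -0.72] twist [ 0.     -0.0125 -0.0001]
row dp [-0.0557 -0.     -0.0057] mm [-6.68 -0.   -0.68] twist [-0.      0.0125  0.0001]
shift mm [0. 0. 0.] scaled [0. 0. 0.] | turn deg [0. 0. 0.] scaled [0. 0. 0.]
tcp [ 0.5517 -0.0054  0.3082] yaw-like [75.05 -0.48 -0.36] F [ 1.3  2.8 -1.8] M [-0.61 -0.   -0.06] w 0.0165 t 11.5 q [ 0.06  0.4  -0.2   1.93  0.1   0.81  1.12]
```

Call:
apply_moves(
  dp=[
    [-0.057,0,-0.0065],
    [-0.057,0,-0.0065],
    [-0.057,0,-0.0065],
    [-0.057,0,-0.0065],
    [-0.057,0,-0.0065],
  ],
  twist=[
    [0,0.0125,0],
    [0,0.0125,0],
    [0,0.0125,0],
    [0,0.0125,0],
    [0,0.0125,0],
  ],
  jaw=[255,255,255,255,255],
)

```text
clock: 12.0
tcp_pos: [0.5414, -0.041, 0.3096]
orientation: [-2.417, -1.86, -0.195]
contact_force: [1.4, 4.7, -4.6]
grip_width: 0.0161
```

```bash
python3 - <<'E'
from rock import *
block(); turn(1,1.5); turn(-1,-1.5); go()
grab('wrist','w11.png'); grab('scene','sc11.png'); s=load('scene'); crop(s,260,200,400,320,5,'sc11c.png')
E
```

```text
block tilt+y deg [-8.69  0.2  -0.18] origin [-0.1  1.3 44.9] posttop [ -0.5 -18.3 173.4]
row dp [ 0.0577  0.0003 -0.0058] mm [ 6.93  0.03 -0.69] twist [ 0.     -0.0125 -0.0001]
row dp [-0.0557 -0.0002 -0.0057] mm [-6.69 -0.02 -0.68] twist [-0.      0.0125  0.0001]
shift mm [0. 0. 0.] scaled [0. 0. 0.] | turn deg [0. 0. 0.] scaled [0. 0. 0.]
tcp [ 0.5414 -0.041   0.3096] yaw-like [75.22 -8.78 -0.58] F [ 1.4  4.7 -4.6] M [-1.17  0.21 -0.19] w 0.0161 t 12.0 q [ 0.22  0.39 -0.27  1.96 -0.06  0.76  1.33]
```

View pics/w11.png

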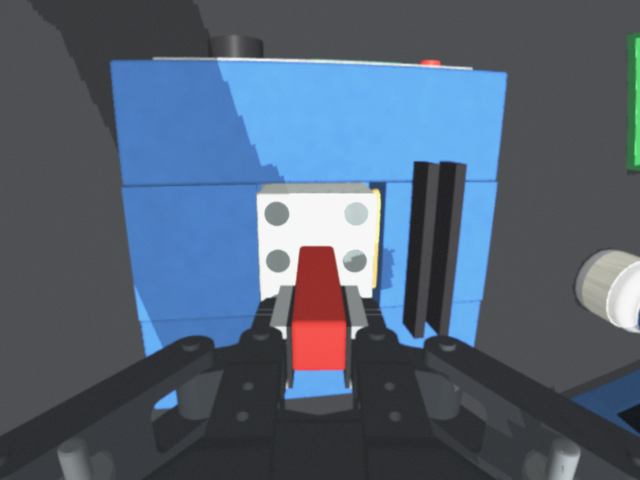

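View pics/sc11c.png

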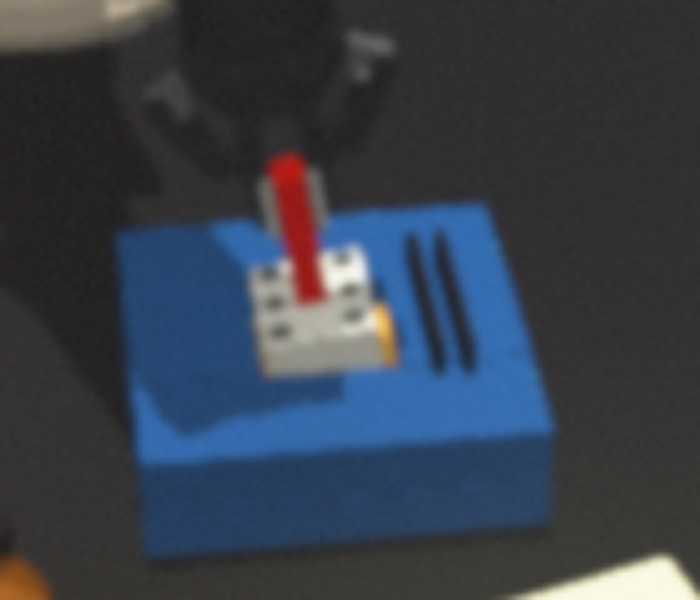

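Call:
apply_moves(
  dp=[
    [0.059,0,-0.006],
    [0.059,0,-0.006],
    [0.059,0,-0.006],
    [0.059,0,-0.006],
    [0.059,0,-0.006],
  ],
  twist=[
    [0,-0.0125,0],
    [0,-0.0125,0],
    [0,-0.0125,0],
    [0,-0.0125,0],
    [0,-0.0125,0],
  ],
  jaw=[255,255,255,255,255],
)

```text
clock: 12.6
tcp_pos: [0.5496, -0.009, 0.3154]
orientation: [-2.495, -1.899, -0.038]
contact_force: [0.2, -2.0, -2.6]
grip_width: 0.0166
```

```bash
python3 - <<'E'
from rock import *
block(); turn(1,1.5); turn(-1,-1.5); go()
E
```

```text
block tilt+y deg [-1.21  0.21  0.47] origin [-0.3 -0.5 47.5] posttop [ -0.8  -3.2 177.5]
row dp [ 0.0575 -0.0004 -0.006 ] mm [ 6.9  -0.05 -0.72] twist [-0.0001 -0.0125 -0.0001]
row dp [-0.0572  0.0005 -0.0056] mm [-6.86  0.06 -0.67] twist [0.0001 0.0125 0.0001]
shift mm [0. 0. 0.] scaled [0. 0. 0.] | turn deg [0. 0. 0.] scaled [0. 0. 0.]
tcp [ 0.5496 -0.009   0.3154] yaw-like [74.55 -1.3  -0.57] F [ 0.2 -2.  -2.6] M [ 0.84 -0.35  0.25] w 0.0166 t 12.6 q [ 0.07  0.38 -0.2   1.94  0.08  0.81  1.13]
```

Call:
apply_moves(
  dp=[
    [0.059,0,-0.006],
    [0.059,0,-0.006],
    [0.059,0,-0.006],
    [0.059,0,-0.006],
    [0.059,0,-0.006],
  ],
  twist=[
    [0,-0.0125,0.002],
    [0,-0.0125,0.002],
    [0,-0.0125,0],
    [0,-0.0125,0],
    [0,-0.0125,0],
  ],
  jaw=[255,255,255,255,255],
)

```text
clock: 13.1
tcp_pos: [0.5588, 0.0254, 0.3177]
orientation: [2.445, 1.844, -0.125]
contact_force: [-1.2, -1.7, -0.1]
grip_width: 0.0163
```

```bash
python3 - <<'E'
from rock import *
block(); turn(1,1.5); turn(-1,-1.5); go()
grab('scene','sc12.png'); s=load('scene'); crop(s,260,200,400,320,5,'sc12c.png')
E
```

```text
block tilt+y deg [6.48 0.26 1.  ] origin [-0.2 -0.8 51.4] posttop [ -0.7  13.9 180.6]
row dp [ 0.0574 -0.0009 -0.006 ] mm [ 6.89 -0.11 -0.72] twist [-0.0002 -0.0125 -0.0001]
row dp [-0.0589  0.0011 -0.0055] mm [-7.07  0.13 -0.66] twist [0.0002 0.0125 0.0001]
shift mm [0. 0. 0.] scaled [0. 0. 0.] | turn deg [0. 0. 0.] scaled [0. 0. 0.]
tcp [0.5588 0.0254 0.3177] yaw-like [74.    6.39 -0.68] F [-1.2 -1.7 -0.1] M [0.35 0.29 0.39] w 0.0163 t 13.1 q [-0.06  0.4  -0.15  1.9   0.21  0.9   0.95]
```

View pics/sc12c.png

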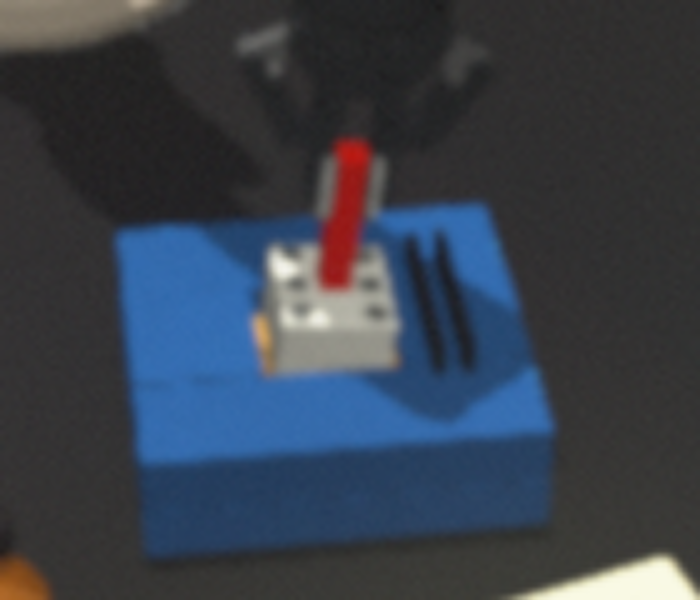

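Call:
apply_moves(
  dp=[
    [-0.06,0,-0.006],
    [-0.06,0,-0.006],
    [-0.06,0,-0.006],
    [-0.06,0,-0.006],
    [-0.06,0,-0.006],
  ],
  twist=[
    [0,0.0125,-0.002],
    [0,0.0125,-0.002],
    [0,0.0125,-0.002],
    [0,0.0125,-0.002],
    [0,0.0125,0],
  ],
  jaw=[255,255,255,255,255],
)

```text
clock: 13.65
tcp_pos: [0.549, -0.0082, 0.3238]
orientation: [-2.483, -1.917, -0.039]
contact_force: [0.0, 3.5, 1.8]
grip_width: 0.0163
```

```bash
python3 - <<'E'
from rock import *
block(); turn(1,1.5); turn(-1,-1.5); go()
E
```

```text
block tilt+y deg [-1.2   0.32 -0.34] origin [-0.5  0.1 55.9] posttop [ -1.3  -2.6 185.9]
row dp [ 0.0593  0.0004 -0.0058] mm [ 7.12  0.05 -0.7 ] twist [ 0.0001 -0.0125 -0.0001]
row dp [-0.059  -0.0003 -0.0057] mm [-7.08 -0.04 -0.69] twist [-0.0001  0.0125  0.0001]
shift mm [0. 0. 0.] scaled [0. 0. 0.] | turn deg [0. 0. 0.] scaled [0. 0. 0.]
tcp [ 0.549  -0.0082  0.3238] yaw-like [75.36 -1.29 -0.69] F [0.  3.5 1.8] M [ 0.84  0.38 -0.2 ] w 0.0163 t 13.65 q [ 0.07  0.37 -0.21  1.93  0.08  0.83  1.14]
```

Call:
apply_moves(
  dp=[
    [-0.06,0,-0.007],
    [-0.06,0,-0.007],
    [-0.06,0,-0.007],
  ],
  twist=[
    [0,0.0125,0],
    [0,0.0125,0],
    [0,0.0125,0],
  ],
  jaw=[255,255,255],
)

```text
clock: 13.95
tcp_pos: [0.5427, -0.0297, 0.325]
orientation: [-2.44, -1.883, -0.144]
contact_force: [1.5, 1.4, -3.5]
grip_width: 0.0166
```

```bash
python3 - <<'E'
from rock import *
block(); turn(1,1.5); turn(-1,-1.5); go()
grab('scene','sc13.png'); s=load('scene'); crop(s,260,200,400,320,5,'sc13c.png')
E
```

```text
block tilt+y deg [-6.1   0.37 -0.32] origin [-0.9  0.6 58.6] posttop [ -1.7 -13.2 187.9]
row dp [ 0.0604  0.0004 -0.0055] mm [ 7.25  0.05 -0.66] twist [ 0.0001 -0.0125 -0.0002]
row dp [-0.059  -0.0003 -0.0059] mm [-7.08 -0.04 -0.71] twist [-0.0001  0.0125  0.0002]
shift mm [0. 0. 0.] scaled [0. 0. 0.] | turn deg [0. 0. 0.] scaled [0. 0. 0.]
tcp [ 0.5427 -0.0297  0.325 ] yaw-like [75.36 -6.19 -0.75] F [ 1.5  1.4 -3.5] M [ 0.06 -0.05  0.06] w 0.0166 t 13.95 q [ 0.16  0.36 -0.24  1.95 -0.02  0.8   1.27]
```

View pics/sc13c.png

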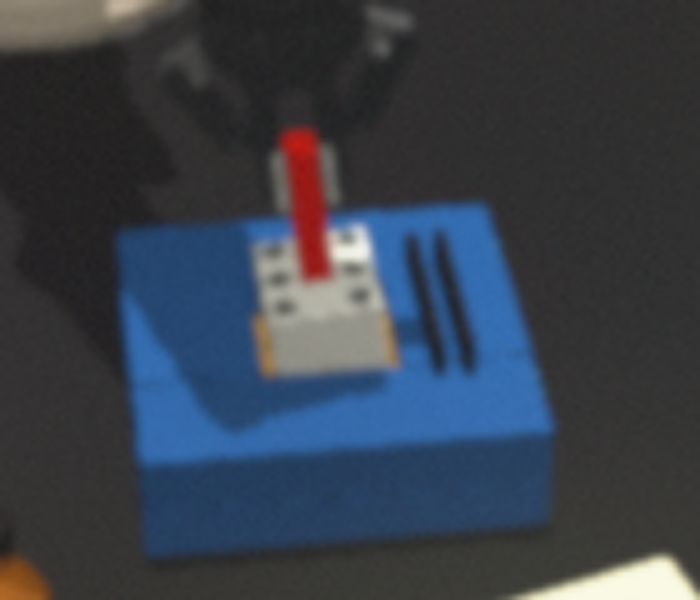

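Call:
apply_moves(
  dp=[
    [0.06,0,-0.02],
    [0.06,0,-0.02],
    [0.06,0,-0.02],
    [0.06,0,-0.02],
  ],
  twist=[
    [0,-0.0125,0],
    [0,-0.0125,0],
    [0,-0.0125,0],
    [0,-0.0125,0],
  ],
  jaw=[255,255,255,255],
)

```text
clock: 14.4
tcp_pos: [0.5481, -0.0053, 0.3346]
orientation: [2.491, 1.903, 0.011]
contact_force: [0.4, 0.1, -4.1]
grip_width: 0.0164
```

```bash
python3 - <<'E'
from rock import *
block(); go(None,75)
E
```

```text
block tilt+y deg [0.02 0.21 0.26] origin [-2.6 -3.  66.7] posttop [ -3.1  -3.  196.7]
shift mm [0. 0. 0.] scaled [0. 0. 0.] | turn deg [ 0.57 -0.07 -0.24] scaled [ 0.0048 -0.0006 -0.002 ]
tcp [ 0.5481 -0.0053  0.3346] yaw-like [ 7.476e+01 -7.000e-02 -5.700e-01] F [ 0.4  0.1 -4.1] M [ 0.03 -0.02 -0.07] w 0.0164 t 14.4 q [ 0.06  0.36 -0.2   1.92  0.09  0.86  1.11]
```

Call:
apply_moves(
  dp=[
    [0.025,0.02,-0.03],
    [0,0,-0.06],
    [0,0,-0.06],
    [0,0,-0.02],
    [0,0,0],
    [0,0,0],
    [0,0,0],
  ],
  twist=[
    [0.005,0,0],
    [0,0,0],
    [0,0,0],
    [0,0,0],
    [0,0,0],
    [0,0,0],
    [0,0,0],
  ],
  jaw=[255,255,255,255,255,255,255],
)

```text
clock: 15.1
tcp_pos: [0.5507, -0.0037, 0.3558]
orientation: [-2.495, -1.904, -0.0]
contact_force: [0.4, -0.3, -4.1]
grip_width: 0.0163
```

```bash
python3 - <<'E'
from rock import *
block(); go(None,75); print(r.get_obs()['qvel'].round(3))
grab('scene','sc14.png'); s=load('scene'); crop(s,160,190,400,330,3.3,'sc14c.png')
grab('side','s14.png'); grab('wrist','w14.png')
s=load('side'); crop(s,280,180,410,420,2.5,'s14c.png')
C=cloud(s); z=C[...,2]; hsv=cv2.cvtColor(s['color'],cv2.COLOR_RGB2HSV)
m=(hsv[...,0]>8)&(hsv[...,0]<20)&(hsv[...,1]>150)
m[:330]=False; m[:,:300]=False; m[:,375:]=False
P=C[m]; print('guard',len(P),P.min(0),P.max(0)); k=P[:,2]>.1; print(cv2.minAreaRect(P[k][:,:2].astype(np.float32)))
w=load('wrist'); C=cloud(w); z=C[...,2]; hsv=cv2.cvtColor(w['color'],cv2.COLOR_RGB2HSV)
P=C[(hsv[...,0]>100)&(hsv[...,0]<125)&(hsv[...,1]>120)&(abs(z-.07)<.006)]; P=P[np.hypot(P[:,0]-.552,P[:,1]+.002)<.16]; print('deck',P[:,2].mean(),cv2.minAreaRect(P[:,:2].astype(np.float32)))
E
```

```text
block tilt+y deg [-0.02 -0.49  0.31] origin [-3.9 -0.6 87.9] posttop [ -2.8  -0.7 217.9]
shift mm [0. 0. 0.] scaled [0. 0. 0.] | turn deg [-0.13 -0.11 -0.29] scaled [-0.001  -0.0009 -0.0024]
tcp [ 0.5507 -0.0037  0.3558] yaw-like [74.71 -0.11  0.13] F [ 0.4 -0.3 -4.1] M [-0.07 -0.04 -0.  ] w 0.0163 t 15.1 q [ 0.06  0.34 -0.2   1.89  0.08  0.92  1.12]
[ 0.003 -0.     0.003  0.006 -0.001 -0.001  0.002]
guard 950 [ 0.33369356 -1.02061639  0.00184326] [ 0.53801413 -0.24146637  1.15793802]
((0.40620318055152893, -0.6612669229507446), (0.7331640720367432, 0.08517544716596603), 79.01673889160156)
deck 0.06945717764121515 ((0.5446455478668213, -0.0007621794939041138), (0.21105672419071198, 0.1852622777223587), 74.83560180664062)
```

View pics/sc14c.png

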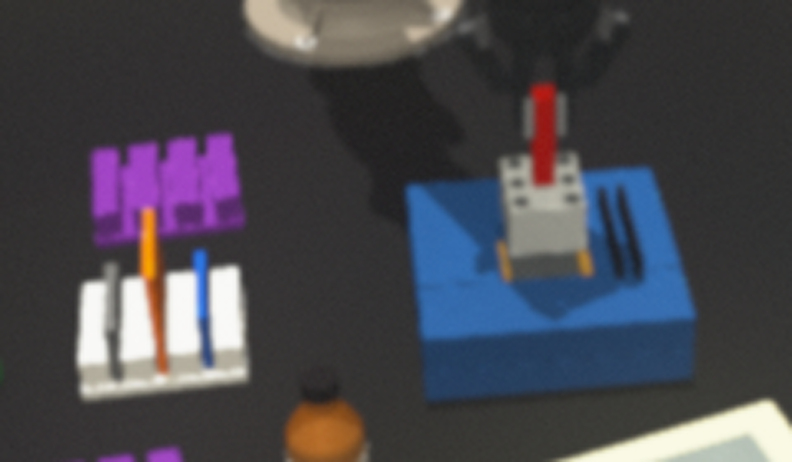

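View pics/s14c.png

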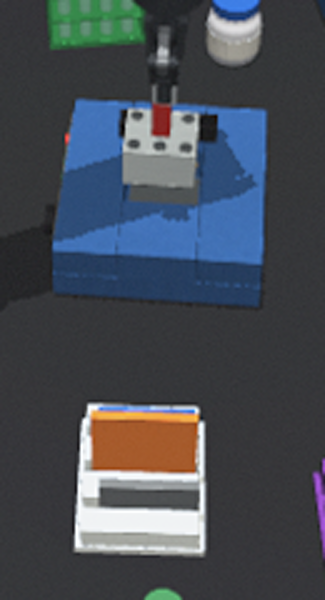

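View pics/w14.png

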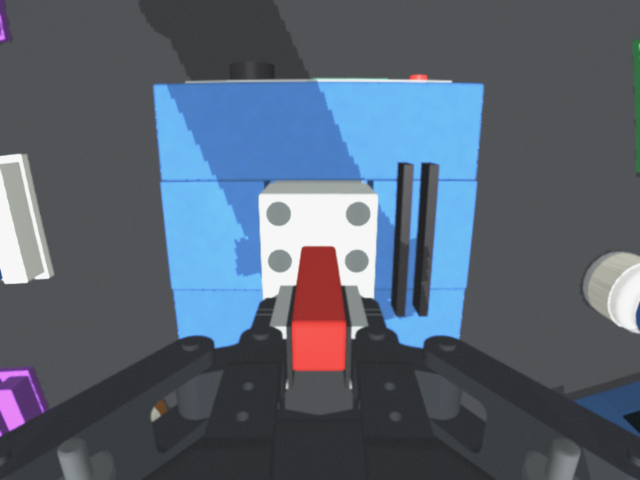

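```bash
python3 - <<'E'
from h import *
w=load('wrist'); print('block top',[px(w,u,v).round(4) for u,v in((318,220),(278,235),(360,235))],'post top',px(w,320,345).round(4),'deck',px(w,220,230).round(4))
w=load('side'); C=cloud(w); hsv=cv2.cvtColor(w['color'],cv2.COLOR_RGB2HSV); z=C[...,2]
m=(hsv[...,0]>8)&(hsv[...,0]<20)&(hsv[...,1]>150)&(z>.103)&(z<.115)&(np.hypot(C[...,0]-.472,C[...,1]+.305)<.08); P=C[m]
print('guard top',len(P),P[:,2].max(),cv2.minAreaRect(P[:,:2].astype(np.float32)))
r.hand_in(); print(r.get_obs()['clock'])
E
```

```text
block top [array([0.5271, 0.0038, 0.1329]), array([ 0.5295, -0.0181,  0.1319]), array([0.5406, 0.0224, 0.1318])] post top [ 0.5483 -0.0014  0.2166] deck [ 0.5296 -0.0661  0.0687]
guard top 195 0.11399730982083832 ((0.4748448431491852, -0.3076663017272949), (0.012394346296787262, 0.08523713797330856), 79.79241180419922)
the job is handed in; nothing more can be done
the job is handed in; nothing more can be done
```

I handed the job in at about 15.3 s of the 64 s allowed. It reports no verdict, so the checks below are my own.

**What I did:** I moved the guard from its holder into the middle slot of the white rack, down to the slot floor, and let go. Then I gripped the red post and rocked the block about the clamp bars by about +7.6°, −8.7°, +6.5° and −6.1°. Once the bars let go, I levelled the block and lifted it straight up.

**Last checks:**
- **Block:** its top read 0.132–0.133 m by depth, so its underside is about 18 mm above the deck. It is about 4 mm off the well's centre and upright within 1°. The wrist force is only the block's weight (4.1 N), and the arm is almost still.
- **Heater:** the deck still reads 0.069 m high at the same yaw, and pull on the wrist never read above 5 N. The final deck outline came out about 7 mm off in x. I take that to be the gripper hiding part of the heater, but I did not settle it.
- **Guard:** it stands upright in the middle slot between the two panels. When I let go, its top read 0.1085 m, which puts it fully down. The last reading, from the coarser side camera, peaked at 0.114 m. My first attempt at that reading gave nonsense because it took in pixels with no depth.
- **Surroundings:** the panels, and what I could see of the other items in the last pictures, appear unmoved. I judged this by eye and did not measure it.

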